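# Gauge an inlay strip and make up the inlay kit tray

## Task

Check the inlay strip where it lies on the bench: stand the bridge gauge upright astride it, both feet on the bench and the sprung foot resting on the strip near its middle, and let go so that it reads the height; then stand the gauge back on its rubber pad, lined up with it, both feet on the pad. After that check, lay the strip in the tray slot next to the loop handle, and the tools in order of use from there along the tray, one to a slot, in the middle of the slot's length, flat, with the tips away from the robot: awl, chisel, tweezers, seam roller, filling knife; leave the slot of a missing tool empty. Do not knock the gauge over or disturb the glue bottle, tape measure and sanding block.

Things in the scene. Friction and masses are not known exactly. Their poses are not given: they have to be found in the camera images.
- tray: Fixed plywood tray, 178 (x) by 298 mm (y), floor 6 mm above the bench, walls 5 mm thick, 16 mm high. Six slots along x, 168 mm long, side by side along y at 48 mm pitch, parted by ribs 3 mm thick, 6 mm above the floor. A steel loop handle (35 mm out, 15 mm high) at the +y end: slot 1 is next to it, slot 6 at the other end. Origin: centre of underside; +x points away from the robot.
- pad: Fixed black rubber parking pad, 150 mm (x) by 74 mm (y), 5 mm thick; origin: centre of its underside.
- gauge: Loose aluminium bridge gauge, 0.4-0.54 kg: beam 108 mm long (x), 22 thick (y), z 50 to 70 mm, on two legs (gap 76 mm; feet 44 mm in y, 14 in x, centred at x +-45 mm). Origin: mid-span on the plane of its feet. Grip the beam at its middle across y, at z 60 mm; a thin rod stands up there to z 80 mm (110 with the foot fully up). Starts on the pad, beam along the pad's x.
- gauge_foot (a joint): Height of the gauge's sprung slide foot (m): 0 = fully down, the face of the foot (a 16 mm disc at mid-span) 4 mm above the plane of the gauge's feet; grows upward to 0.03. Spring presses it down with about 1 N (0.8 N at 0 plus 40 N/m). Astride the strip on the bench it reads about 0.014.
- strip: Loose light inlay strip with a darker centre line, 110 mm (x) by 22 mm (y) by 18 mm (z), 40 to 65 g; starts on the bench. Origin: its centre. Either end may lead.
- awl: Marking awl: square brown wooden handle with dark butt, short brass ferrule and thin round spike. 140 mm long along x: handle from x -70 to +20 mm, 20 mm wide (y), 18 mm high (z); working end from +20 to +70, tip at +x. Origin at mid-length on the centre line, 9 mm above what it lies on. 60 g, centre of mass near x -23 mm; take by the handle. May be absent.
- chisel: Bench chisel: pale wooden handle with steel butt ring, narrow flat steel blade 14 mm wide. 140 mm long along x: handle from x -70 to +20 mm, 22 mm wide (y), 18 mm high (z); working end from +20 to +70, tip at +x. Origin at mid-length on the centre line, 9 mm above what it lies on. 60 g, centre of mass near x -18 mm; take by the handle. May be absent.
- tweezers: Steel tweezers, stiff: two parallel legs joined at the butt, legs running together to the tip; the 'handle' is their wide part. 140 mm long along x: handle from x -70 to +20 mm, 18 mm wide (y), 12 mm high (z); working end from +20 to +70, tip at +x. Origin at mid-length on the centre line, 6 mm above what it lies on. 60 g, centre of mass near x -16 mm; take by the handle. May be absent.
- roller: Seam roller: slim brown wooden handle, steel fork (36 mm wide), pale crosswise roller, diameter 17.6, length 30 mm. 140 mm long along x: handle from x -70 to +20 mm, 18 mm wide (y), 18 mm high (z); working end from +20 to +70, tip at +x. Origin at mid-length on the centre line, 9 mm above what it lies on. 60 g, centre of mass near x -8 mm; take by the handle. May be absent.
- knife: Filling knife (spatula): grey plastic handle, thin flat steel blade 36 mm wide. 140 mm long along x: handle from x -70 to +20 mm, 20 mm wide (y), 16 mm high (z); working end from +20 to +70, tip at +x. Origin at mid-length on the centre line, 8 mm above what it lies on. 60 g, centre of mass near x -15 mm; take by the handle. May be absent.
- glue: Bystander: white glue bottle, 52 mm diameter, 140 mm high; origin under its centre.
- tape: Bystander: tape measure, 65 x 34 x 62 mm; origin under its centre.
- sander: Bystander: cork sanding block, 110 x 60 x 40 mm; origin under its centre.
- slot1 (a point): Centre of the floor of tray slot 1 (for the strip); axes as the tray's.
- slot2 (a point): Centre of the floor of tray slot 2 (for the awl); axes as the tray's.
- slot3 (a point): Centre of the floor of tray slot 3 (for the chisel); axes as the tray's.
- slot4 (a point): Centre of the floor of tray slot 4 (for the tweezers); axes as the tray's.
- slot5 (a point): Centre of the floor of tray slot 5 (for the roller); axes as the tray's.
- slot6 (a point): Centre of the floor of tray slot 6 (for the knife); axes as the tray's.
- awl_tip (a point): Tip of the awl, 70 mm along +x from its origin.
- chisel_tip (a point): Tip of the chisel, 70 mm along +x from its origin.
- tweezers_tip (a point): Tip of the tweezers, 70 mm along +x from its origin.
- roller_tip (a point): Tip of the roller, 70 mm along +x from its origin.
- knife_tip (a point): Tip of the knife, 70 mm along +x from its origin.
Things that resemble listed ones, but are neither listed nor needed, are in the scene too. Leave any green or turquoise look-alike of the roller alone.

How it is judged (in metres and radians):
On the way, in this order (a step that is already met when the one before it is completed fails the run):
1. the gauge stands released and upright on the bench astride the strip, its sprung foot on the strip and reading its height (value of joint gauge_foot between 0.0115 and 0.0165 m and height (world z) of gauge below 0.003 m and angle between gauge's own z axis and vertical below 0.05 rad and contact force between gauge and strip above 0.2 N and contact force between the fingers and gauge below 0.1 N and horizontal distance between gauge and strip below 0.045 m and linear speed of gauge below 0.02 m/s), for 0.3 s.
2. the strip, after being gauged, lies in slot 1 next to the loop handle (y of strip in the frame of slot1 between -0.017 and 0.017 m and x of strip in the frame of slot1 between -0.025 and 0.025 m and z of strip in the frame of slot1 below 0.014 m and angle between the x axis of strip and the x axis of tray, either way round below 0.22 rad and linear speed of strip below 0.02 m/s), for 0.2 s.
At the end, for the whole second after the job is handed in: Strip and present tools still and flat in their own slots (strip 1, awl 2, chisel 3, tweezers 4, roller 5, knife 6): 17 mm across, 25 mm along, 14 mm up, 0.22 rad; tips to tray +x. Gauge upright on pad: within 25 mm and 0.25 rad, foot joint below 0.004 (all of step 2 and y of awl in the frame of slot2 between -0.017 and 0.017 m and x of awl in the frame of slot2 between -0.025 and 0.025 m and z of awl in the frame of slot2 below 0.014 m and angle between the x axis of each of awl, chisel, tweezers, roller, knife and the x axis of tray, either way round below 0.22 rad and linear speed of each of awl, chisel, tweezers, roller, knife, gauge below 0.02 m/s and x of each of awl_tip, chisel_tip, tweezers_tip, roller_tip, knife_tip in the frame of tray above 0.02 m and y of chisel in the frame of slot3 between -0.017 and 0.017 m and x of chisel in the frame of slot3 between -0.025 and 0.025 m and z of chisel in the frame of slot3 below 0.014 m and y of tweezers in the frame of slot4 between -0.017 and 0.017 m and x of tweezers in the frame of slot4 between -0.025 and 0.025 m and z of tweezers in the frame of slot4 below 0.014 m and y of roller in the frame of slot5 between -0.017 and 0.017 m and x of roller in the frame of slot5 between -0.025 and 0.025 m and z of roller in the frame of slot5 below 0.014 m and y of knife in the frame of slot6 between -0.017 and 0.017 m and x of knife in the frame of slot6 between -0.025 and 0.025 m and z of knife in the frame of slot6 below 0.014 m and horizontal distance between gauge and pad below 0.025 m and angle between the x axis of gauge and the x axis of pad, either way round below 0.25 rad and angle between gauge's own z axis and vertical below 0.06 rad and height (world z) of gauge between 0.003 and 0.008 m and value of joint gauge_foot below 0.004 m); the robot touches nothing.
It fails at once if the gauge is knocked over (angle between gauge's own z axis and vertical above 0.7 rad).
It fails at once if the glue bottle, tape measure or sanding block is moved more than 30 mm (distance of any of glue, tape, sander from where it was at the start of the episode above 0.03 m).
Of awl, chisel, tweezers, roller, knife only 3 to 5 are there at a start; the rules pass over those that are not, and their reading is None.
At some moment in a run one of awl, chisel, tweezers, roller, knife may be knocked a few centimetres aside while the robot is not near it.
It also fails if it takes over 210 s, if anything falls off the work surface, if the arm or the gripper's body presses on something with over 40 N, if the wrist force passes 120 N, or if a joint passes its speed limit or range.

## Robot

A 6-joint arm with a two-finger parallel gripper is mounted at the origin on the work surface. World frame = base frame: x ahead of the robot, y to its left, z up, the work surface at z = 0. Lengths are in mm, angles in rad, forces in N, time in s.
With the tool pointing down it reaches from about 275 to 1000 mm from the base axis. Payload 8.4 kg.
Tool frame: the origin (TCP) lies between the finger pads; the fingertips stand r.finger_overhang ahead of it and the grasp point (between the pads) is the TCP (r.finger_overhang is the distance from the TCP to the fingertips, in mm); z points along the fingers, y is the line along which they close (so a half turn about z gives the same grasp; the last joint's range is limited). The gripper opens to 85 mm and grips with 20 to 120 N. Pads are 22 mm wide; open, the fingers measure 114 mm over their backs; the gripper's body (76 mm by 85 mm) begins 54 mm behind the grasp point. The pads swing forward as they close: fully open they stand 13 mm farther back than shut.
Start: joints at [-1.24, 0.353, 1.633, -0, 1.155, -0.002], TCP at [204.18, -590.71, 250.281] pointing down, gripper open.
Joint ranges: [-2.63, 2.63], [-0.92, 2.1], [0.06, 2.66], [-1.3, 4.44], [0, 2.69], [-3.02, 3.02]. Speed limits (rad/s): [2.22, 2.22, 2.79, 3.14, 3.14, 3.14].

## Interface

Orientations are given as [roll, pitch, yaw] about the fixed x, y, z axes, in that order (R = Rz(yaw) Ry(pitch) Rx(roll)).
In Python, from rig import r, cams, sign_off gives the robot as it stands.
- The arm moves only by the shell command python3 -m crank 'ROWS' [FORCE]. ROWS is JSON, a list of rows, each a list of 7 numbers: the shift along the tool's x, y, z in m, then the turn, a rotation vector about the tool's x, y, z in rad, then the closure, from 0 (fully open) to 1 (shut). In form: [[dx, dy, dz, ax, ay, az, gripper], ...]. A call has 1 to 5 rows; each row is the pose to reach, as a shift and turn from the pose commanded when the call began, along the tool's axes at that moment; what a row does not reach only later rows make up. A row lasts 1/10 s, in which the tool goes at most 50 mm and 8.59 degrees, less where a joint would pass 70% of its speed; a pose out of reach is approached as far as the arm can. A call with a gripper value outside its range is refused whole. The fingers move at their own pace and stop on an object; FORCE is the grip in N (left out, the last holds). Time passes only in rows, so rows that repeat a pose let the fingers close. It gives the time, the measured TCP pose, the force, the opening and the grip force at its end, in the units of the state.
- r.sense(): the state, without advancing time (a new reading comes with each control period).
- cams.grab_frame(name): name is "side" or "top" or "wrist"; returns a dict with "image" (400x640x3 uint8, red, green, blue), "fx", "fy", "cx", "cy" (pixels), "D" ([k1, k2, p1, p2, k3] as OpenCV has them; the pictures are not rectified), "position" and "orientation" of the camera in the world. Camera axes: x right, y down, z forward; pixel columns grow to the right and rows downward; lengths in mm; the calibration is good to about 2 mm. A picture is of the moment at which its call begins. There is no depth.
- sign_off(): hands the job in; it is judged then, once.
The state is a dict: "clock": time; "qpos": joint angles; "qvel": joint speeds; "joint_efforts": joint torques, N m; "eef_pos": TCP position; "tcp_rot": TCP orientation; "contact_force": force on the tool from outside, world axes, zero at the start; "wrist_torque": the same for the moment, N m; "opening": opening from 0.0 (shut) to 1.0 (fully open); "grasp_force": force on a finger pad.
Only numpy, scipy, OpenCV 4.12 (cv2) and the standard library are available. Lean on these libraries where they do the work, as an engineer would, in place of code of your own. Each camera call takes 0.05 s, during which the arm holds its last target. There are 200 camera calls.

## Working session

There is one attempt and no reset: what is moved stays moved. The work goes in short steps, Python scripts to look and compute and a shell command to move; the robot and the scene stay as the last step left them, time stands still between calls to the robot, and variables do not carry over. Pictures are saved under pics/ and viewed, at most 14 in all, crops included, and the job is handed in when it is done.

```bash
ls; mkdir -p pics
python3 - <<'E'
from rig import r,cams
import cv2
print(r.sense(), r.finger_overhang)
for n in("top","side"):
    f=cams.grab_frame(n); cv2.imwrite(f"pics/{n}0.png",f["image"][:,:,::-1])
    print({k:v for k,v in f.items() if k!="image"})
E
```

```text
pics
{'clock': 0.0, 'qpos': array([-1.24040605e+00,  3.53637979e-01,  1.63414468e+00,  2.18512969e-06,
        1.15519631e+00, -2.35929525e-03]), 'qvel': array([ 0.00129175, -0.00030111,  0.00046434,  0.00017114, -0.00067301,
        0.00127032]), 'joint_efforts': array([ 4.86019417e-03, -6.05248260e+01, -3.42071700e+01,  3.44057344e-04,
        9.53907816e-03,  5.95642618e-06]), 'eef_pos': array([ 204.02918091, -590.27918532,  249.56350162]), 'tcp_rot': array([-3.14020635e+00, -5.26861251e-06,  3.32748681e-01]), 'contact_force': array([-0.35932529, -0.51263879, -0.73785217]), 'wrist_torque': array([-0.00980549, -0.01679679,  0.00039653]), 'grasp_force': 0.0, 'opening': 1.0023510512642122} 19.0
{'fx': 391.2126218316518, 'fy': 391.2126218316518, 'cx': 317.8852298759967, 'cy': 197.11753437833457, 'D': array([-0.03756368,  0.        ,  0.        ,  0.        ,  0.        ]), 'position': array([ 429.81878614,  -36.88428216, 1057.13500805]), 'orientation': array([-3.07004063, -0.01711727, -1.59445309])}
{'fx': 414.7957589199367, 'fy': 414.7957589199367, 'cx': 322.1936663188587, 'cy': 190.22460006242773, 'D': array([-0.11115112,  0.        ,  0.        ,  0.        ,  0.        ]), 'position': array([203.78957315, 794.35484054, 681.34962289]), 'orientation': array([-2.19803956, -0.01934832, -2.78519079])}
```

View pics/top0.png

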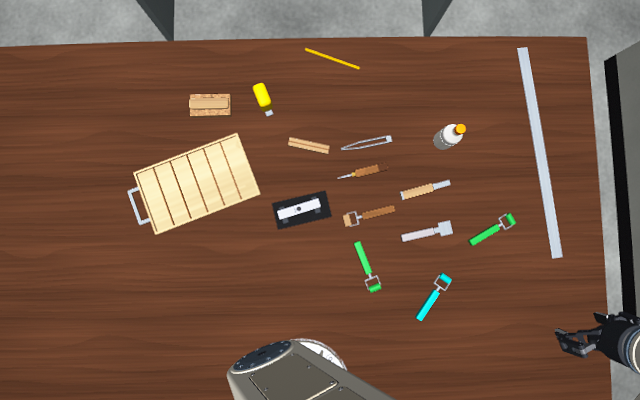

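View pics/side0.png

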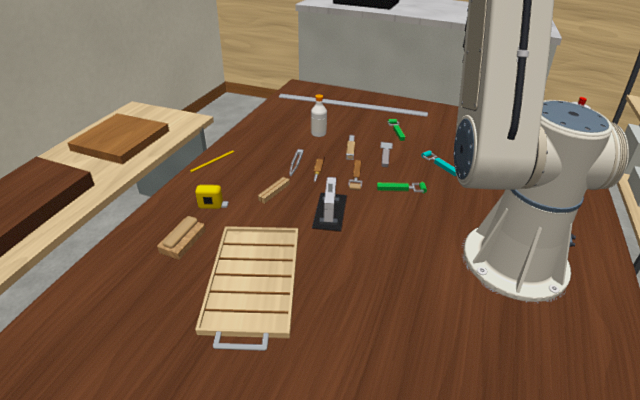

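```bash
cat > h.py <<'E'
import numpy as np,cv2
from scipy.spatial.transform import Rotation as R
from rig import r,cams
def proj(f,P):
    P=np.asarray(P,float).reshape(-1,3); Rc=R.from_euler('xyz',f['orientation']).as_matrix()
    t=-Rc.T@f['position']; K=np.array([[f['fx'],0,f['cx']],[0,f['fy'],f['cy']],[0,0,1.]])
    return cv2.projectPoints(P,cv2.Rodrigues(Rc.T)[0],t,K,np.array(f['D']))[0][:,0]
def ortho(f,z,x0,x1,y0,y1,s=1.):
    "picture of plane z: row 0 = x1, col 0 = y1, s px/mm"
    X,Y=np.meshgrid(x1-np.arange(0,(x1-x0),1/s),y1-np.arange(0,(y1-y0),1/s),indexing='ij')
    p=proj(f,np.c_[X.ravel(),Y.ravel(),np.full(X.size,z)]).reshape(*X.shape,2).astype(np.float32)
    return cv2.remap(f['image'],p,None,cv2.INTER_LINEAR)[:,:,::-1]
def local(x,y,z,yaw=None):
    "shift (m) and turn (rad) in tool axes from here to a tool-down pose; yaw = world direction of closing line (mod pi)"
    s=r.sense(); T=R.from_euler('xyz',s['tcp_rot'])
    d=T.inv().apply(np.array([x,y,z])-s['eef_pos'])/1000
    cy=T.apply([0,1,0]); cur=np.arctan2(cy[1],cy[0]); w=0
    if yaw is not None: w=-((yaw-cur+np.pi/2)%np.pi-np.pi/2)
    print('eef',s['eef_pos'].round(1),'rot',s['tcp_rot'].round(3),'q6',s['qpos'][5].round(2),'d',d.round(4),'az',round(w,3),'t',round(s['clock'],2),'op',round(s['opening'],2))
E
python3 - <<'E'
from h import *
f=cams.grab_frame('top')
o=ortho(f,9,170,670,-330,460)
for i in range(0,500,100): cv2.putText(o,str(670-i),(0,i+10),0,.4,(255,255,255))
for j in range(0,790,100): cv2.putText(o,str(460-j),(j,495),0,.4,(255,255,255))
cv2.imwrite('pics/ortho0.png',o)
E
```

```text
Traceback (most recent call last):
cv2.error: OpenCV(4.12.0) :-1: error: (-5:Bad argument) in function 'putText'
> Overload resolution failed:
>  - Layout of the output array img is incompatible with cv::Mat
>  - Expected Ptr<cv::UMat> for argument 'img'
```

```bash
sed -i 's/return cv2.remap(\(.*\))\[:,:,::-1\]/return cv2.cvtColor(cv2.remap(\1),cv2.COLOR_RGB2BGR)/' h.py
python3 - <<'E'
from h import *
f=cams.grab_frame('top')
o=ortho(f,9,170,670,-330,460)
for i in range(0,500,100): cv2.putText(o,str(670-i),(0,i+10),0,.4,(255,255,255))
for j in range(0,790,100): cv2.putText(o,str(460-j),(j,495),0,.4,(255,255,255))
cv2.imwrite('pics/ortho0.png',o)
E
```

```text
(no output)
```

View pics/ortho0.png

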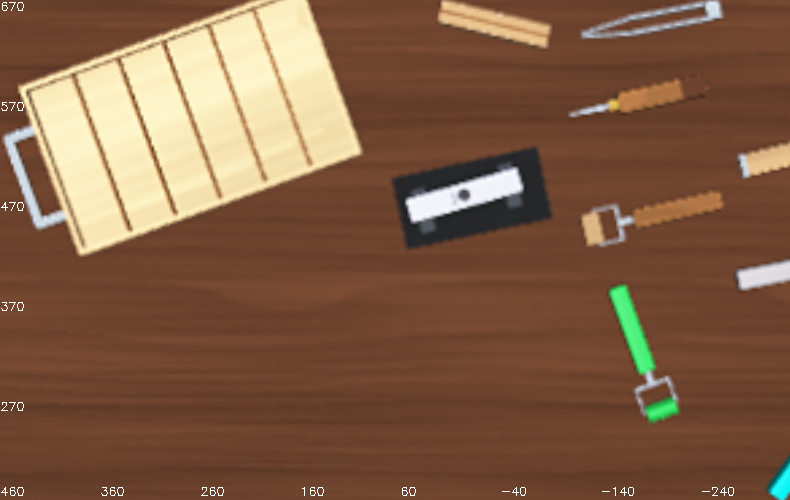

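```bash
cat >> h.py <<'E'
def blobs(o,x1,y1,s,thr=45,amin=250,amax=1e9):
    lab=cv2.cvtColor(o,cv2.COLOR_BGR2LAB).astype(float); bg=np.median(lab.reshape(-1,3),0)
    d=np.linalg.norm((lab-bg)*[1,2,2],axis=2)
    m=cv2.morphologyEx((d>thr).astype(np.uint8),cv2.MORPH_CLOSE,np.ones((int(5*s),int(5*s))))
    n,L,st,_=cv2.connectedComponentsWithStats(m)
    for i in range(1,n):
        if not amin*s*s<st[i,4]<amax*s*s: continue
        ys,xs=np.nonzero(L==i); (cx,cy),(w,h),a=cv2.minAreaRect(np.c_[xs,ys].astype(np.float32))
        if w<h: a+=90
        th=np.radians(a)  # long axis in image; world dir: x=-row,y=-col
        wd=np.arctan2(-np.cos(th),-np.sin(th)); wd=(wd+np.pi/2)%np.pi-np.pi/2
        u=np.array([np.cos(wd),np.sin(wd)]); c=np.array([x1-cy/s,y1-cx/s])
        P=np.c_[x1-ys/s,y1-xs/s]; t=(P-c)@u; v=(P-c)@[-u[1],u[0]]
        wid=[round(np.ptp(v[(t>a)&(t<=a+12)]),0) if ((t>a)&(t<=a+12)).any() else 0 for a in np.linspace(t.min(),t.max()-12,6)]
        col=np.median(o[L==i],0)[::-1]
        print('c',c.round(1),'LxW',round(max(w,h)/s),round(min(w,h)/s),'dir',wd.round(3),'widths - to +',wid,'rgb',col)
E
python3 - <<'E'
from h import *
f=cams.grab_frame('top')
o=ortho(f,9,230,720,-420,130,2); cv2.imwrite('pics/o2.png',o)
blobs(o,720,130,2)
print('tray z16'); o=ortho(f,16,380,760,80,520,2); blobs(o,760,520,2,amin=5000)
E
```

```text
c [ 662.5 -397.2] LxW 69 44 dir 0.0 widths - to + [np.float64(40.0), np.float64(42.0), np.float64(44.0), np.float64(42.0), np.float64(33.0), np.float64(18.0)] rgb [128. 127. 122.]
c [646.4 -34.6] LxW 114 25 dir 1.335 widths - to + [np.float64(24.0), np.float64(25.0), np.float64(25.0), np.float64(25.0), np.float64(25.0), np.float64(24.0)] rgb [222. 180. 131.]
c [ 648.4 -191.6] LxW 143 22 dir -1.381 widths - to + [np.float64(11.0), np.float64(17.0), np.float64(22.0), np.float64(22.0), np.float64(22.0), np.float64(22.0)] rgb [151. 146. 150.]
c [556.  113.8] LxW 103 32 dir 0.0 widths - to + [np.float64(32.0), np.float64(31.0), np.float64(24.0), np.float64(18.0), np.float64(11.0), np.float64(4.0)] rgb [244. 224. 173.]
c [ 568. -165.] LxW 114 20 dir -1.347 widths - to + [np.float64(6.0), np.float64(8.0), np.float64(14.0), np.float64(20.0), np.float64(19.0), np.float64(20.0)] rgb [177. 121.  71.]
c [ 520.4 -349.2] LxW 144 25 dir -1.327 widths - to + [np.float64(25.0), np.float64(24.0), np.float64(25.0), np.float64(24.0), np.float64(18.0), np.float64(17.0)] rgb [216. 190. 141.]
c [471.8 -12.
[... 396 characters left out ...]
 - to + [np.float64(22.0), np.float64(22.0), np.float64(22.0), np.float64(22.0), np.float64(39.0), np.float64(39.0)] rgb [205. 214. 222.]
c [ 317.4 -180.3] LxW 143 40 dir 0.355 widths - to + [np.float64(36.0), np.float64(40.0), np.float64(21.0), np.float64(22.0), np.float64(21.0), np.float64(21.0)] rgb [ 77. 207. 115.]
c [ 255.5 -373.7] LxW 80 40 dir -0.633 widths - to + [np.float64(16.0), np.float64(25.0), np.float64(22.0), np.float64(40.0), np.float64(39.0), np.float64(38.0)] rgb [ 38. 173. 176.]
tray z16
c [543.7 282.4] LxW 333 182 dir -1.22 widths - to + [np.float64(102.0), np.float64(182.0), np.float64(182.0), np.float64(182.0), np.float64(182.0), np.float64(182.0)] rgb [250. 233. 184.]
```

Run:
```python
from h import *
f=cams.grab_frame('top')
o=ortho(f,70,400,540,-110,90,3)
m=(o.min(2)>150).astype(np.uint8); 
n,L,st,_=cv2.connectedComponentsWithStats(m)
for i in range(1,n):
    if st[i,4]>2000:
        ys,xs=np.nonzero(L==i);(cx,cy),s,a=cv2.minAreaRect(np.c_[xs,ys].astype(np.float32)); print('beam',540-cy/3,90-cx/3,np.array(s)/3,a)
cv2.imwrite('pics/gauge.png',o)
for z in(16,):
    o=ortho(f,z,380,760,60,520,2); hsv=cv2.cvtColor(o,cv2.COLOR_BGR2HSV)
    m=((hsv[:,:,2]>170)&(hsv[:,:,1]>25)).astype(np.uint8)
    m=cv2.morphologyEx(cv2.morphologyEx(m,cv2.MORPH_CLOSE,np.ones((15,15))),cv2.MORPH_OPEN,np.ones((31,31)))
    n,L,st,_=cv2.connectedComponentsWithStats(m)
    for i in range(1,n):
        if st[i,4]>20000:
            ys,xs=np.nonzero(L==i);(cx,cy),s,a=cv2.minAreaRect(np.c_[xs,ys].astype(np.float32)); print('tray',760-cy/2,520-cx/2,np.array(s)/2,a)
o=ortho(f,5,400,540,-110,90,3); m=(o.max(2)<65).astype(np.uint8); m=cv2.morphologyEx(m,cv2.MORPH_CLOSE,np.ones((5,5)))
n,L,st,_=cv2.connectedComponentsWithStats(m); i=1+st[1:,4].argmax()
ys,xs=np.nonzero(L==i);(cx,cy),s,a=cv2.minAreaRect(np.c_[xs,ys].astype(np.float32)); print('pad',540-cy/3,90-cx/3,np.array(s)/3,a)
local(472,-6,250,.213)
```

```text
beam 472.6819763183594 -5.876912434895829 [ 24.44624583 109.90264893] 73.93011474609375
tray 549.013427734375 270.06553649902344 [180.87600708 304.47781372] 69.90769958496094
pad 472.3468424479167 -11.500457763671875 [ 73.0589447  148.72948201] 77.87898254394531
eef [ 204.2 -590.6  250. ] rot [-3.141  0.     0.333] q6 -0.0 d [ 4.441e-01 -4.650e-01  2.000e-04] az -1.451 t 0.3 op 1.0
```

View pics/gauge.png

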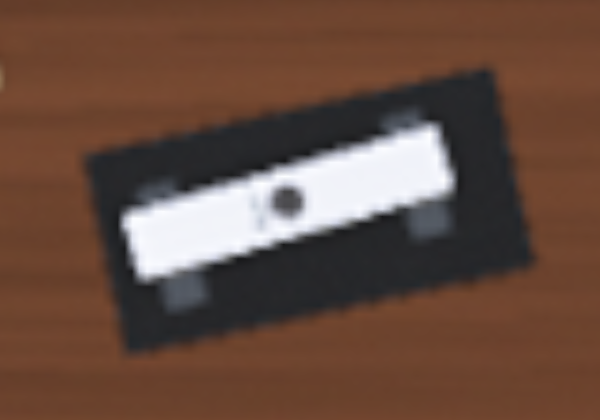

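The crop shows the gauge's white beam with its rod at (288,202), standing on the black pad. Candidates from the top view:
- **Gauge:** (300,208); the only one.
- **Strip:** (309,145). The pencil at (332,58) and ruler at (540,150) are not strips, and the cork block is at (210,104).
- **Roller:** the brown one at (370,215). The green ones at (368,267) and (492,230) and the turquoise one at (434,297) are left alone.
- **Other tools:** awl (362,172), chisel (425,190), tweezers (366,143), knife (427,232).

```bash
for i in 1; do python3 -m crank '[[0.03,-0.031,0,0,0,0,0],[0.059,-0.062,0,0,0,0,0],[0.089,-0.093,0,0,0,0,0],[0.118,-0.124,0,0,0,0,0],[0.148,-0.155,0,0,0,0,0]]' 40; done
python3 -m crank '[[0.03,-0.031,0,0,0,0,0],[0.059,-0.062,0,0,0,0,0],[0.089,-0.093,0,0,0,0,0],[0.118,-0.124,0,0,0,0,0],[0.148,-0.155,0,0,0,0,0]]'
python3 -m crank '[[0.03,-0.031,0,0,0,0,0],[0.059,-0.062,0,0,0,0,0],[0.089,-0.093,0,0,0,0,0],[0.118,-0.124,0,0,0,0,0],[0.148,-0.155,0,0,0,0,0]]'
python3 -m crank '[[0,0,0,0,0,-0.15,0],[0,0,0,0,0,-0.3,0],[0,0,0,0,0,-0.45,0],[0,0,0,0,0,-0.6,0],[0,0,0,0,0,-0.75,0]]'
python3 -m crank '[[0,0,0,0,0,-0.15,0],[0,0,0,0,0,-0.3,0],[0,0,0,0,0,-0.45,0],[0,0,0,0,0,-0.6,0],[0,0,0,0,0,-0.75,0]]'
python3 -c "
from h import *
local(472.5,-6,65,.281)"
```

```text
clock: 0.8
eef_pos: [293.7, -394.3, 250.3]
tcp_rot: [3.141, -0.0, 0.332]
contact_force: [0.9, -0.2, 0.9]
opening: 0.997
grasp_force: 0.0
clock: 1.3
eef_pos: [383.1, -199.5, 250.5]
tcp_rot: [3.141, -0.0, 0.333]
contact_force: [0.7, -0.3, 0.9]
opening: 0.997
grasp_force: 0.0
clock: 1.8
eef_pos: [472.3, -4.4, 250.5]
tcp_rot: [3.141, -0.001, 0.333]
contact_force: [0.4, -0.3, -0.2]
opening: 1.002
grasp_force: 0.0
clock: 2.3
eef_pos: [471.9, -6.1, 250.3]
tcp_rot: [-3.142, 0.0, 1.089]
contact_force: [0.9, 0.3, 0.2]
opening: 1.003
grasp_force: 0.0
clock: 2.8
eef_pos: [471.9, -6.2, 250.3]
tcp_rot: [3.142, 0.0, 1.839]
contact_force: [-0.2, -0.6, -0.3]
opening: 1.003
grasp_force: 0.0
eef [471.9  -6.2 250.3] rot [3.142 0.    1.839] q6 -0.28 d [0.     0.0006 0.1853] az -0.013 t 2.8 op 1.0
```

```bash
python3 -m crank '[[0,0,0.045,0,0,-0.013,0],[0,0,0.09,0,0,-0.013,0],[0,0,0.13,0,0,-0.013,0],[0,0,0.165,0,0,-0.013,0],[0,0,0.185,0,0,-0.013,0]]'
python3 -m crank '[[0,0,0,0,0,0,0.5],[0,0,0,0,0,0,0.7],[0,0,0,0,0,0,1],[0,0,0,0,0,0,1],[0,0,0,0,0,0,1]]' 50
python3 -m crank '[[0,0,0,0,0,0,1],[0,0,0,0,0,0,1],[0,0,-0.01,0,0,0,1],[0,0,-0.04,0,0,0,1],[0,0,-0.08,0,0,0,1]]'
python3 -c "
from h import *
f=cams.grab_frame('top');o=ortho(f,18,560,720,-140,60,3);blobs(o,720,60,3,amin=1500)
local(646,-35,145,1.335)
f=cams.grab_frame('wrist');cv2.imwrite('pics/w1.png',f['image'][:,:,::-1])
"
```

```text
clock: 3.3
eef_pos: [470.5, -6.1, 62.9]
tcp_rot: [-3.139, -0.001, 1.846]
contact_force: [0.0, 0.1, 0.6]
opening: 1.002
grasp_force: 0.0
clock: 3.8
eef_pos: [472.5, -6.2, 66.4]
tcp_rot: [3.14, 0.001, 1.846]
contact_force: [-1.6, -0.7, 7.7]
opening: 0.247
grasp_force: 56.1
clock: 4.3
eef_pos: [470.1, -6.1, 145.3]
tcp_rot: [-3.138, -0.001, 1.846]
contact_force: [0.7, -0.6, -3.5]
opening: 0.25
grasp_force: 54.9
c [645. -34.] LxW 112 25 dir 1.336 widths - to + [np.float64(24.0), np.float64(24.0), np.float64(25.0), np.float64(24.0), np.float64(24.0), np.float64(24.0)] rgb [197. 158. 115.]
c [575.3 -19.8] LxW 160 30 dir -1.571 widths - to + [np.float64(25.0), np.float64(25.0), np.float64(24.0), np.float64(24.0), np.float64(30.0), np.float64(30.0)] rgb [219. 215. 201.]
eef [474.   -6.2 151.8] rot [3.137e+00 1.000e-03 1.846e+00] q6 -0.29 d [-0.0744  0.1577  0.0077] az -1.06 t 4.35 op 0.24
```

View pics/w1.png

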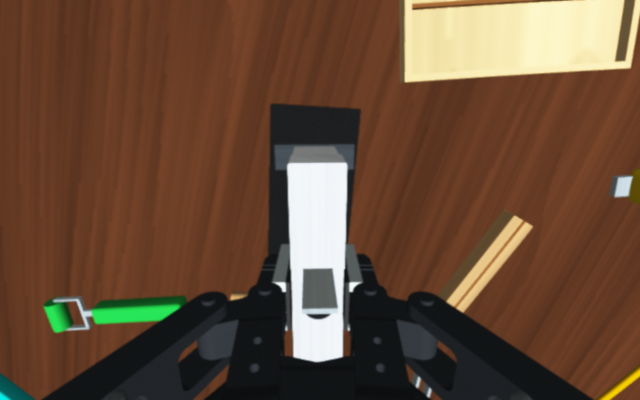

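The wrist view shows the beam gripped at its middle, around (317,260), and the strip at (490,260).

```bash
python3 -m crank '[[-0.015,0.032,0,0,0,0,1],[-0.03,0.063,0,0,0,0,1],[-0.045,0.095,0,0,0,0,1],[-0.06,0.126,0,0,0,0,1],[-0.074,0.157,0,0,0,0,1]]'
python3 -m crank '[[0,0,0,0,0,-0.12,1],[0,0,0,0,0,-0.24,1],[0,0,0,0,0,-0.36,1],[0,0,0,0,0,-0.48,1],[0,0,0,0,0,-0.6,1]]'
python3 -m crank '[[0,0,0,0,0,-0.12,1],[0,0,0,0,0,-0.24,1],[0,0,0,0,0,-0.36,1],[0,0,0,0,0,-0.46,1],[0,0,0,0,0,-0.46,1]]'
python3 -c "
from h import *
local(645.3,-34.3,62,1.335)"
```

```text
clock: 4.9
eef_pos: [643.6, -35.0, 144.3]
tcp_rot: [-3.14, -0.001, 1.846]
contact_force: [0.6, 0.3, -4.4]
opening: 0.249
grasp_force: 55.0
clock: 5.4
eef_pos: [642.2, -34.7, 144.1]
tcp_rot: [-3.14, -0.002, 2.451]
contact_force: [-0.2, 0.6, -4.3]
opening: 0.249
grasp_force: 54.2
clock: 5.9
eef_pos: [642.3, -34.7, 144.3]
tcp_rot: [-3.141, -0.002, 2.907]
contact_force: [-0.4, 0.2, -4.1]
opening: 0.25
grasp_force: 54.2
eef [642.3 -34.7 144.3] rot [-3.141e+00 -2.000e-03  2.907e+00] q6 -1.39 d [-0.003   0.0011  0.0823] az 0.001 t 5.9 op 0.25
```

```bash
python3 -m crank '[[-0.003,0.001,0.03,0,0,0,1],[-0.003,0.001,0.055,0,0,0,1],[-0.003,0.001,0.07,0,0,0,1],[-0.003,0.001,0.075,0,0,0,1],[-0.003,0.001,0.075,0,0,0,1]]'
python3 -m crank '[[0,0,0.002,0,0,0,1],[0,0,0.004,0,0,0,1],[0,0,0.006,0,0,0,1],[0,0,0.007,0,0,0,1],[0,0,0.007,0,0,0,1]]'
python3 -c "
from h import *
local(645.3,-34.3,60,1.335)
f=cams.grab_frame('side');cv2.imwrite('pics/s1.png',cv2.resize(f['image'][100:260,200:400,::-1],None,fx=3.5,fy=3.5))"
```

```text
clock: 6.4
eef_pos: [645.8, -34.5, 69.8]
tcp_rot: [-3.141, -0.002, 2.905]
contact_force: [-1.2, 0.7, -3.6]
opening: 0.247
grasp_force: 54.4
clock: 6.9
eef_pos: [646.7, -34.5, 63.6]
tcp_rot: [3.141, 0.001, 2.906]
contact_force: [0.9, -0.4, -2.2]
opening: 0.251
grasp_force: 54.4
eef [646.7 -34.5  63.6] rot [3.141e+00 1.000e-03 2.906e+00] q6 -1.39 d [ 0.0014 -0.0001  0.0036] az -0.0 t 6.9 op 0.25
```

View pics/s1.png

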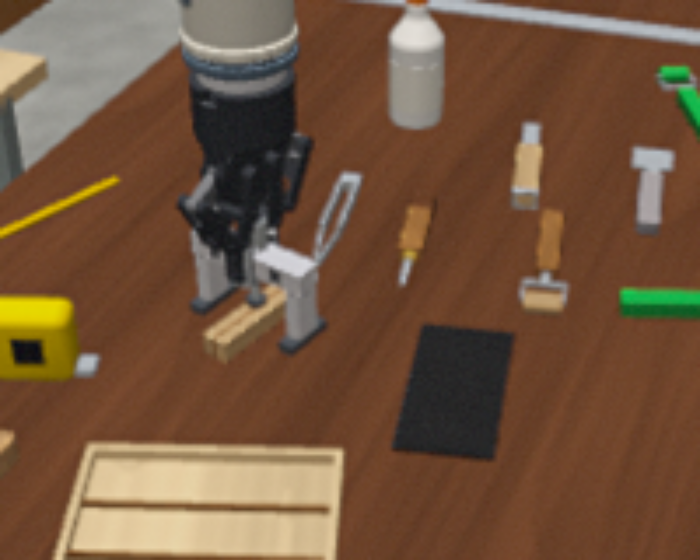

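The gauge stands astride the strip: legs near (205,290) and (305,335) in the crop, foot on the strip at (258,295). I'll lower the last 3 mm.

```bash
python3 -m crank '[[0,0,0.001,0,0,0,1],[0,0,0.002,0,0,0,1],[0,0,0.002,0,0,0,1],[0,0,0.0025,0,0,0,1],[0,0,0.0025,0,0,0,1]]'
python3 -m crank '[[0,0,0.0005,0,0,0,1],[0,0,0.001,0,0,0,1],[0,0,0.001,0,0,0,1]]'
```

```text
clock: 7.45
eef_pos: [646.6, -34.6, 61.5]
tcp_rot: [3.142, 0.001, 2.906]
contact_force: [-1.3, -0.3, 4.2]
opening: 0.25
grasp_force: 55.3
clock: 7.75
eef_pos: [646.6, -34.7, 61.4]
tcp_rot: [-3.142, 0.001, 2.906]
contact_force: [-4.4, -1.3, 13.5]
opening: 0.25
grasp_force: 56.4
```

```bash
python3 -m crank '[[0,0,-0.001,0,0,0,0.6],[0,0,-0.001,0,0,0,0.4],[0,0,-0.001,0,0,0,0.3],[0,0,-0.001,0,0,0,0.3],[0,0,-0.001,0,0,0,0.3]]' 
python3 -m crank '[[0,0,0,0,0,0,0.3],[0,0,0,0,0,0,0.3],[0,0,0,0,0,0,0.3],[0,0,0,0,0,0,0.3],[0,0,0,0,0,0,0.3]]'
python3 -c "
from h import *
f=cams.grab_frame('side');cv2.imwrite('pics/s2.png',cv2.resize(f['image'][140:220,240:320,::-1],None,fx=6,fy=6,interpolation=cv2.INTER_CUBIC))"
```

```text
clock: 8.25
eef_pos: [646.1, -34.5, 60.5]
tcp_rot: [-3.142, -0.0, 2.906]
contact_force: [-0.0, 0.1, -0.1]
opening: 0.698
grasp_force: 0.0
clock: 8.75
eef_pos: [646.3, -34.5, 60.8]
tcp_rot: [3.142, 0.0, 2.906]
contact_force: [-0.1, 0.6, -0.0]
opening: 0.696
grasp_force: 0.0
```

View pics/s2.png

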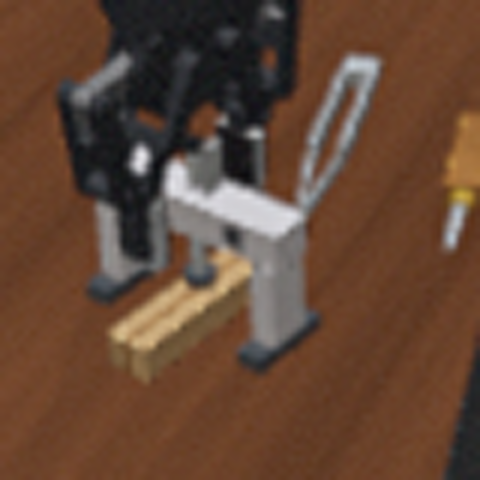

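The crop shows the gauge upright on the bench, its foot at (200,270) on the strip and the fingers open. I'll regrip it and carry it back to the pad.

```bash
python3 -m crank '[[0,0,0,0,0,0,0.6],[0,0,0,0,0,0,0.8],[0,0,0,0,0,0,1],[0,0,0,0,0,0,1],[0,0,0,0,0,0,1]]' 50
python3 -m crank '[[0,0,0,0,0,0,1],[0,0,-0.01,0,0,0,1],[0,0,-0.035,0,0,0,1],[0,0,-0.065,0,0,0,1],[0,0,-0.08,0,0,0,1]]'
python3 -m crank '[[0,0,0,0,0,0.12,1],[0,0,0,0,0,0.24,1],[0,0,0,0,0,0.36,1],[0,0,0,0,0,0.48,1],[0,0,0,0,0,0.6,1]]'
python3 -m crank '[[0,0,0,0,0,0.12,1],[0,0,0,0,0,0.24,1],[0,0,0,0,0,0.36,1],[0,0,0,0,0,0.48,1],[0,0,0,0,0,0.523,1]]'
python3 -c "
from h import *
local(472.3,-11.5,140,.212)"
```

```text
clock: 9.3
eef_pos: [646.2, -34.6, 60.8]
tcp_rot: [-3.142, -0.0, 2.906]
contact_force: [-0.2, -0.8, 0.6]
opening: 0.244
grasp_force: 52.1
clock: 9.8
eef_pos: [647.0, -34.4, 143.2]
tcp_rot: [3.141, 0.002, 2.906]
contact_force: [0.5, -0.4, -4.5]
opening: 0.249
grasp_force: 51.5
clock: 10.3
eef_pos: [645.7, -34.4, 140.4]
tcp_rot: [-3.141, -0.001, 2.301]
contact_force: [0.6, 0.1, -4.4]
opening: 0.248
grasp_force: 51.4
clock: 10.8
eef_pos: [645.7, -34.4, 140.3]
tcp_rot: [-3.141, -0.0, 1.778]
contact_force: [0.4, 0.3, -5.0]
opening: 0.248
grasp_force: 51.4
eef [645.7 -34.4 140.3] rot [-3.141 -0.     1.778] q6 -0.26 d [ 0.0581 -0.165   0.0005] az -0.004 t 10.8 op 0.25
```

```bash
python3 -m crank '[[0.012,-0.033,0,0,0,0,1],[0.024,-0.066,0,0,0,0,1],[0.036,-0.1,0,0,0,0,1],[0.047,-0.134,0,0,0,0,1],[0.058,-0.165,0,0,0,0,1]]'
python3 -m crank '[[0,0,0.02,0,0,0,1],[0,0,0.045,0,0,0,1],[0,0,0.065,0,0,0,1],[0,0,0.07,0,0,0,1],[0,0,0.07,0,0,0,1]]'
python3 -m crank '[[0,0,0.001,0,0,0,1],[0,0,0.003,0,0,0,1],[0,0,0.004,0,0,0,1],[0,0,0.004,0,0,0,1]]'
python3 -c "
from h import *
local(472.3,-11.5,65.5,.212)"
```

```text
clock: 11.3
eef_pos: [470.5, -12.3, 140.5]
tcp_rot: [-3.141, -0.0, 1.783]
contact_force: [1.1, 0.5, -3.9]
opening: 0.244
grasp_force: 51.7
clock: 11.8
eef_pos: [472.1, -12.5, 70.3]
tcp_rot: [-3.14, -0.0, 1.783]
contact_force: [0.4, -0.2, -4.0]
opening: 0.246
grasp_force: 51.7
clock: 12.2
eef_pos: [472.9, -12.5, 67.1]
tcp_rot: [3.141, 0.0, 1.783]
contact_force: [0.4, -0.1, -4.0]
opening: 0.249
grasp_force: 51.8
eef [472.9 -12.5  67.1] rot [3.141 0.    1.783] q6 -0.24 d [ 0.0011 -0.0004  0.0016] az 0.0 t 12.2 op 0.25
```

```bash
python3 -m crank '[[0,0,0.001,0,0,0,1],[0,0,0.0015,0,0,0,1],[0,0,0.002,0,0,0,1],[0,0,0.0022,0,0,0,1]]'
python3 -m crank '[[0,0,0,0,0,0,0.6],[0,0,0,0,0,0,0.3],[0,0,0,0,0,0,0],[0,0,0,0,0,0,0],[0,0,0,0,0,0,0]]'
python3 -m crank '[[0,0,-0.02,0,0,0,0],[0,0,-0.06,0,0,0,0],[0,0,-0.1,0,0,0,0],[0,0,-0.14,0,0,0,0],[0,0,-0.155,0,0,0,0]]'
python3 -c "
from h import *
f=cams.grab_frame('top');o=ortho(f,18,560,720,-110,60,3);blobs(o,720,60,3,amin=1500)
local(645.3,-34.3,220,-.236)"
```

```text
clock: 12.6
eef_pos: [472.9, -12.5, 65.7]
tcp_rot: [3.141, 0.0, 1.783]
contact_force: [-6.2, 0.6, 18.9]
opening: 0.249
grasp_force: 54.9
clock: 13.1
eef_pos: [472.8, -12.5, 64.5]
tcp_rot: [-3.142, -0.0, 1.783]
contact_force: [0.0, -0.0, 0.5]
opening: 0.997
grasp_force: 0.0
clock: 13.6
eef_pos: [474.4, -12.5, 223.3]
tcp_rot: [3.137, 0.001, 1.783]
contact_force: [0.3, 0.4, -0.5]
opening: 1.003
grasp_force: 0.0
c [614.3 -24.8] LxW 170 108 dir -1.571 widths - to + [np.float64(52.0), np.float64(108.0), np.float64(104.0), np.float64(96.0), np.float64(89.0), np.float64(56.0)] rgb [225. 221. 209.]
eef [474.9 -12.6 224.2] rot [3.135e+00 2.000e-03 1.783e+00] q6 -0.24 d [-0.0571  0.162   0.0053] az 0.448 t 13.65 op 1.0
```

```bash
python3 -m crank '[[-0.013,0.036,0,0,0,0.1,0],[-0.026,0.073,0,0,0,0.2,0],[-0.038,0.108,0,0,0,0.32,0],[-0.05,0.142,0,0,0,0.44,0],[-0.057,0.162,0,0,0,0.448,0]]'
python3 -c "
from h import *
f=cams.grab_frame('wrist');o=ortho(f,18,590,720,-110,45,3);cv2.imwrite('pics/strip.png',o);blobs(o,720,45,3,amin=1000)
local(645.3,-34.3,26,-.236)"
```

```text
clock: 14.15
eef_pos: [645.2, -34.5, 218.3]
tcp_rot: [-3.141, 0.0, 1.33]
contact_force: [-0.5, -0.3, -0.5]
opening: 1.003
grasp_force: 0.0
c [643.1 -34.3] LxW 111 24 dir 1.331 widths - to + [np.float64(23.0), np.float64(24.0), np.float64(23.0), np.float64(24.0), np.float64(24.0), np.float64(24.0)] rgb [248. 229. 165.]
eef [647.3 -34.7 218.3] rot [ 3.14  -0.     1.333] q6 0.18 d [-1.000e-04 -2.400e-03  1.923e-01] az -0.002 t 14.2 op 1.0
```

View pics/strip.png

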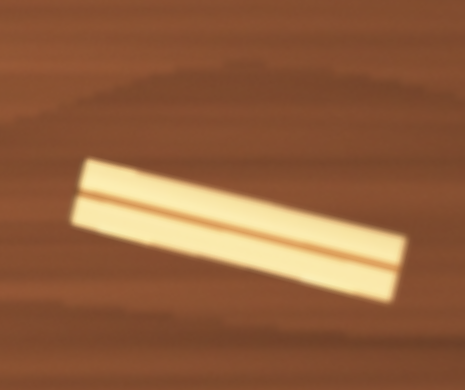

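The strip with its dark centre line is centred in the crop and undisturbed, about (644,-34) mm.

```bash
python3 -m crank '[[0,-0.001,0.045,0,0,0,0],[0,-0.001,0.09,0,0,0,0],[0,-0.001,0.135,0,0,0,0],[0,-0.001,0.175,0,0,0,0],[0,-0.001,0.192,0,0,0,0]]'
python3 -m crank '[[0,0,0,0,0,0,0.5],[0,0,0,0,0,0,0.75],[0,0,0,0,0,0,1],[0,0,0,0,0,0,1],[0,0,0,0,0,0,1]]' 40
python3 -m crank '[[0,0,0,0,0,0,1],[0,0,-0.01,0,0,0,1],[0,0,-0.04,0,0,0,1],[0,0,-0.08,0,0,0,1],[0,0,-0.1,0,0,0,1]]'
python3 -m crank '[[0,0,0,0,0,0.13,1],[0,0,0,0,0,0.26,1],[0,0,0,0,0,0.39,1],[0,0,0,0,0,0.52,1],[0,0,0,0,0,0.65,1]]'
python3 -m crank '[[0,0,0,0,0,0.13,1],[0,0,0,0,0,0.26,1],[0,0,0,0,0,0.334,1],[0,0,0,0,0,0.334,1]]'
python3 -c "
from h import *
local(509,377.4,125,1.922)"
```

```text
clock: 14.7
eef_pos: [638.7, -33.7, 23.0]
tcp_rot: [-3.135, 0.001, 1.335]
contact_force: [-0.7, -0.1, -0.0]
opening: 0.999
grasp_force: 0.0
clock: 15.2
eef_pos: [643.3, -34.0, 29.7]
tcp_rot: [3.139, -0.001, 1.335]
contact_force: [-1.4, -0.5, 6.6]
opening: 0.239
grasp_force: 39.3
clock: 15.7
eef_pos: [643.6, -34.0, 131.8]
tcp_rot: [3.137, -0.001, 1.335]
contact_force: [1.1, -0.3, -0.8]
opening: 0.242
grasp_force: 39.6
clock: 16.2
eef_pos: [642.3, -33.9, 128.8]
tcp_rot: [3.141, -0.001, 0.679]
contact_force: [-1.0, -0.4, -1.1]
opening: 0.238
grasp_force: 39.6
clock: 16.6
eef_pos: [642.3, -33.9, 128.6]
tcp_rot: [3.141, -0.001, 0.35]
contact_force: [-0.0, 0.0, -0.8]
opening: 0.238
grasp_force: 39.6
eef [642.3 -33.9 128.6] rot [ 3.141e+00 -1.000e-03  3.500e-01] q6 1.17 d [ 0.0157 -0.4321  0.0035] az -0.001 t 16.6 op 0.24
```

```bash
python3 -m crank '[[0.002,-0.043,0,0,0,0,1],[0.003,-0.086,0,0,0,0,1],[0.005,-0.13,0,0,0,0,1],[0.006,-0.173,0,0,0,0,1],[0.008,-0.216,0,0,0,0,1]]'
python3 -m crank '[[0.002,-0.043,0,0,0,0,1],[0.003,-0.086,0,0,0,0,1],[0.005,-0.13,0,0,0,0,1],[0.006,-0.173,0,0,0,0,1],[0.008,-0.216,0,0,0,0,1]]'
python3 -m crank '[[0,0,0.02,0,0,0,1],[0,0,0.05,0,0,0,1],[0,0,0.075,0,0,0,1],[0,0,0.087,0,0,0,1],[0,0,0.087,0,0,0,1]]'
python3 -c "
from h import *
local(509,377.4,35,1.922)"
```

```text
clock: 17.1
eef_pos: [574.8, 173.2, 128.4]
tcp_rot: [3.142, -0.001, 0.353]
contact_force: [0.8, -0.3, -1.4]
opening: 0.243
grasp_force: 39.6
clock: 17.6
eef_pos: [507.9, 379.0, 128.4]
tcp_rot: [-3.141, -0.001, 0.354]
contact_force: [1.5, 0.0, -0.9]
opening: 0.24
grasp_force: 39.6
clock: 18.1
eef_pos: [507.9, 376.6, 39.4]
tcp_rot: [3.141, 0.003, 0.352]
contact_force: [2.0, 0.2, -0.6]
opening: 0.244
grasp_force: 39.6
eef [507.9 376.6  39.4] rot [3.141e+00 3.000e-03 3.520e-01] q6 1.85 d [ 0.0013 -0.0003  0.0044] az 0.001 t 18.1 op 0.24
```

```bash
python3 -m crank '[[0,0,0.002,0,0,0,1],[0,0,0.004,0,0,0,1],[0,0,0.004,0,0,0,1],[0,0,0.004,0,0,0,0.65],[0,0,0.004,0,0,0,0.65]]'
python3 -m crank '[[0,0,0,0,0,0,0.65],[0,0,-0.01,0,0,0,0.62],[0,0,-0.05,0,0,0,0.6],[0,0,-0.1,0,0,0,0],[0,0,-0.14,0,0,0,0]]'
python3 -c "
from h import *
f=cams.grab_frame('wrist');o=ortho(f,22,420,640,180,480,2.5);cv2.imwrite('pics/slot1.png',o);local(600,0,220)
f=cams.grab_frame('top');o=ortho(f,9,230,720,-420,-95,2);blobs(o,720,-95,2,amin=400)"
```

```text
clock: 18.6
eef_pos: [509.0, 377.5, 37.2]
tcp_rot: [-3.141, -0.001, 0.351]
contact_force: [-0.1, -0.6, -1.2]
opening: 0.35
grasp_force: 0.0
clock: 19.1
eef_pos: [509.0, 377.5, 179.7]
tcp_rot: [-3.141, -0.001, 0.351]
contact_force: [0.1, 0.3, -0.1]
opening: 0.728
grasp_force: 0.0
eef [511.7 379.5 186.5] rot [-3.139 -0.01   0.351] q6 1.86 d [-0.0471  0.3866 -0.0351] az 0 t 19.15 op 0.81
c [ 662.5 -397.2] LxW 69 44 dir 0.0 widths - to + [np.float64(40.0), np.float64(42.0), np.float64(44.0), np.float64(42.0), np.float64(32.0), np.float64(18.0)] rgb [126. 124. 120.]
c [ 648.5 -191.5] LxW 143 22 dir -1.381 widths - to + [np.float64(11.0), np.float64(17.0), np.float64(22.0), np.float64(22.0), np.float64(22.0), np.float64(21.0)] rgb [148. 143. 147.]
c [ 568.1 -165.2] LxW 115 20 dir -1.344 widths - to + [np.float64(6.0), np.float64(8.0), np.float64(14.0), np.float64(20.0), np.float64(19.0), np.float64(20.0)] rgb [173. 118.  70.]
c [ 521.  -349.3] LxW 144 25 dir -1.319 widths - to + [np.float64(25.0), np.float64(24.0), np.float64(25.0), np.float64(25.0), np.float64(18.0), np.float64(17.0)] rgb [213. 186. 138.]
c [ 455.8 -192.4] LxW 141 39 dir -1.326 widths - to + [np.float64(36.0), np.float64(39.0), np.float64(17.0), np.float64(17.0), np.float64(17.0), np.float64(17.0)] rgb [168. 117.  70.]
c [ 403.5 -347.1] LxW 143 39 dir -1.381 widths - to + [np.float64(22.0), np.float64(22.0), np.float64(22.0), np.float64(22.0), np.float64(39.0), np.float64(39.0)] rgb [201. 210. 219.]
c [ 317.4 -180.4] LxW 143 39 dir 0.351 widths - to + [np.float64(36.0), np.float64(39.0), np.float64(21.0), np.float64(22.0), np.float64(21.0), np.float64(21.0)] rgb [ 76. 204. 113.]
c [ 255.7 -373.7] LxW 79 39 dir -0.633 widths - to + [np.float64(16.0), np.float64(24.0), np.float64(22.0), np.float64(39.0), np.float64(39.0), np.float64(38.0)] rgb [ 36. 170. 174.]
```

View pics/slot1.png

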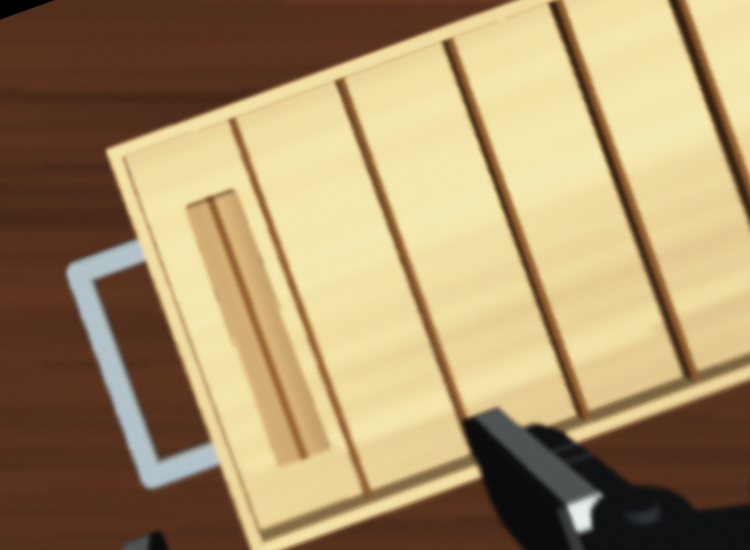

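The crop shows the strip flat in slot 1, from (215,195) to (300,460). No tool has moved so far; next is the awl.

```bash
cat >> h.py <<'E'
def plan(x,y,z,yaw,n,s=None):
    "n calls to the pose; prints the last row of each call in that call's tool axes"
    s=r.sense(); T=R.from_euler('xyz',s['tcp_rot']); p=s['eef_pos']
    cy=T.apply([0,1,0]); w=-((yaw-np.arctan2(cy[1],cy[0])+np.pi/2)%np.pi-np.pi/2)
    D=(np.array([x,y,z])-p)/1000/n
    print('eef',p.round(1),'az total',round(w,3),'t',round(s['clock'],2))
    for k in range(n):
        print(k+1,(T*R.from_rotvec([0,0,w*k/n])).inv().apply(D).round(4),round(w/n,4))
E
python3 -m crank '[[0,0,0,0,0,0,0],[0,0,0,0,0,0,0]]'
python3 -c "
from h import *
plan(575.4,-196.9,170,.226,3)"
```

```text
clock: 19.4
eef_pos: [508.1, 376.8, 175.9]
tcp_rot: [3.141, 0.001, 0.351]
contact_force: [1.2, 0.0, -0.6]
opening: 1.001
grasp_force: 0.0
eef [508.1 376.8 175.9] az total -1.446 t 19.4
1 [-0.0447  0.1873  0.0021] -0.482
2 [-0.1264  0.1453  0.0021] -0.482
3 [-0.1793  0.0701  0.0021] -0.482
```

```bash
python3 -m crank '[[-0.009,0.0375,0,0,0,-0.096,0],[-0.018,0.075,0,0,0,-0.193,0],[-0.027,0.1125,0,0,0,-0.289,0],[-0.036,0.15,0,0,0,-0.386,0],[-0.045,0.187,0,0,0,-0.482,0]]'
python3 -m crank '[[-0.025,0.029,0,0,0,-0.096,0],[-0.05,0.058,0,0,0,-0.193,0],[-0.076,0.087,0,0,0,-0.289,0],[-0.101,0.116,0,0,0,-0.386,0],[-0.126,0.145,0,0,0,-0.482,0]]'
python3 -m crank '[[-0.036,0.014,0,0,0,-0.096,0],[-0.072,0.028,0,0,0,-0.193,0],[-0.108,0.042,0,0,0,-0.289,0],[-0.143,0.056,0,0,0,-0.386,0],[-0.179,0.07,0,0,0,-0.482,0]]'
python3 -m crank '[[0,0,0,0,0,0,0],[0,0,0,0,0,0,0]]'
python3 -c "
from h import *
f=cams.grab_frame('wrist');o=ortho(f,9,500,640,-280,-90,3);cv2.imwrite('pics/awl.png',o);blobs(o,640,-90,3,amin=400)
local(575.4,-196.9,25,.226)"
```

```text
clock: 19.9
eef_pos: [529.7, 184.4, 174.9]
tcp_rot: [-3.14, 0.003, 0.837]
contact_force: [0.9, 0.3, 0.1]
opening: 1.002
grasp_force: 0.0
clock: 20.4
eef_pos: [552.2, -6.1, 175.0]
tcp_rot: [-3.139, 0.001, 1.319]
contact_force: [-0.4, -0.0, 0.7]
opening: 1.0
grasp_force: 0.0
clock: 20.9
eef_pos: [574.6, -196.7, 174.8]
tcp_rot: [-3.139, -0.002, 1.801]
contact_force: [0.1, 0.7, -0.3]
opening: 0.997
grasp_force: 0.0
clock: 21.1
eef_pos: [574.5, -195.8, 174.9]
tcp_rot: [-3.139, -0.002, 1.794]
contact_force: [-0.3, 1.5, 0.6]
opening: 1.001
grasp_force: 0.0
c [ 634.7 -169. ] LxW 95 11 dir -1.571 widths - to + [np.float64(11.0), np.float64(10.0), np.float64(6.0), np.float64(8.0), np.float64(5.0), np.float64(2.0)] rgb [188. 191. 192.]
c [ 565.6 -166.5] LxW 116 20 dir -1.352 widths - to + [np.float64(5.0), np.float64(7.0), np.float64(19.0), np.float64(20.0), np.float64(19.0), np.float64(20.0)] rgb [227. 158.  84.]
eef [ 574.6 -195.   175.1] rot [-3.139e+00 -2.000e-03  1.795e+00] q6 -0.55 d [-0.0023  0.0007  0.1501] az -0.002 t 21.15 op 1.0
```

View pics/awl.png

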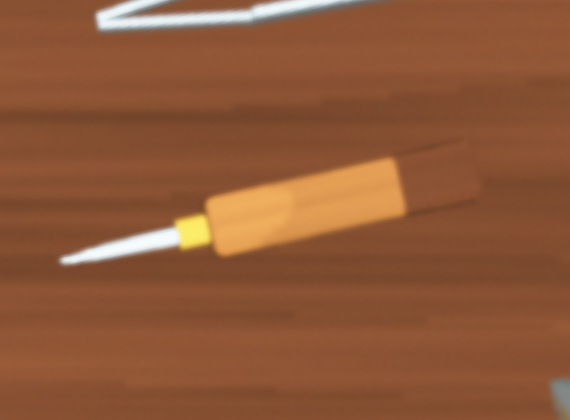

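The crop shows the awl with its brown handle at (305,205), brass ferrule (193,232), spike tip (62,260) and dark butt (440,180).

```bash
python3 -m crank '[[-0.001,0,0.04,0,0,0,0],[-0.002,0,0.08,0,0,0,0],[-0.002,0,0.115,0,0,0,0],[-0.002,0,0.14,0,0,0,0],[-0.002,0,0.15,0,0,0,0]]'
python3 -m crank '[[0,0,0,0,0,0,0.5],[0,0,0,0,0,0,0.75],[0,0,0,0,0,0,1],[0,0,0,0,0,0,1],[0,0,0,0,0,0,1]]' 40
python3 -m crank '[[0,0,0,0,0,0,1],[0,0,-0.01,0,0,0,1],[0,0,-0.05,0,0,0,1],[0,0,-0.095,0,0,0,1],[0,0,-0.12,0,0,0,1]]'
python3 -m crank '[[0,0,0,0,0,0,1]]'
python3 -c "
from h import *
plan(505.7,328.2,147,-1.22,3)"
```

```text
clock: 21.65
eef_pos: [574.0, -195.3, 23.6]
tcp_rot: [-3.137, -0.003, 1.797]
contact_force: [-0.4, 0.2, 0.7]
opening: 1.003
grasp_force: 0.0
clock: 22.15
eef_pos: [576.8, -197.7, 28.0]
tcp_rot: [3.14, 0.001, 1.797]
contact_force: [-1.7, -0.2, 3.2]
opening: 0.219
grasp_force: 39.2
clock: 22.65
eef_pos: [577.3, -197.9, 150.8]
tcp_rot: [3.138, 0.002, 1.797]
contact_force: [0.1, 0.2, -1.0]
opening: 0.22
grasp_force: 39.3
clock: 22.75
eef_pos: [578.5, -198.3, 151.7]
tcp_rot: [3.135, 0.004, 1.797]
contact_force: [-0.6, -0.1, -0.8]
opening: 0.225
grasp_force: 39.4
eef [ 578.5 -198.3  151.7] az total 1.446 t 22.75
1 [0.1765 0.0156 0.0009] 0.482
2 [ 0.1636 -0.068   0.0009] 0.482
3 [ 0.1135 -0.1361  0.0009] 0.482
```

```bash
python3 -m crank '[[0.035,0.003,0,0,0,0.096,1],[0.071,0.006,0,0,0,0.193,1],[0.106,0.009,0,0,0,0.289,1],[0.141,0.012,0,0,0,0.386,1],[0.1765,0.016,0,0,0,0.482,1]]'
python3 -m crank '[[0.033,-0.014,0,0,0,0.096,1],[0.065,-0.027,0,0,0,0.193,1],[0.098,-0.041,0,0,0,0.289,1],[0.131,-0.054,0,0,0,0.386,1],[0.1635,-0.068,0,0,0,0.482,1]]'
python3 -m crank '[[0.023,-0.027,0,0,0,0.096,1],[0.045,-0.054,0,0,0,0.193,1],[0.068,-0.082,0,0,0,0.289,1],[0.091,-0.109,0,0,0,0.386,1],[0.1135,-0.136,0,0,0,0.482,1]]'
python3 -m crank '[[0,0,0,0,0,0,1],[0,0,0,0,0,0,1]]'
python3 -c "
from h import *
local(505.7,328.2,34.5,-1.22)"
```

```text
clock: 23.25
eef_pos: [551.0, -20.6, 146.0]
tcp_rot: [-3.14, 0.0, 1.31]
contact_force: [0.9, -0.5, -1.3]
opening: 0.217
grasp_force: 39.3
clock: 23.75
eef_pos: [526.9, 154.8, 146.1]
tcp_rot: [-3.141, 0.001, 0.829]
contact_force: [-0.1, -0.4, -0.8]
opening: 0.22
grasp_force: 39.3
clock: 24.25
eef_pos: [502.6, 330.2, 145.9]
tcp_rot: [3.141, 0.001, 0.347]
contact_force: [1.5, -0.7, -0.6]
opening: 0.221
grasp_force: 39.3
clock: 24.45
eef_pos: [502.7, 329.1, 145.8]
tcp_rot: [3.141, 0.001, 0.354]
contact_force: [-0.3, -0.0, -1.2]
opening: 0.214
grasp_force: 39.4
eef [502.7 329.1 145.8] rot [3.141e+00 1.000e-03 3.540e-01] q6 1.79 d [0.0027 0.0018 0.1113] az 0.003 t 24.45 op 0.21
```

```bash
python3 -m crank '[[0.003,0.002,0.04,0,0,0,1],[0.003,0.002,0.08,0,0,0,1],[0.003,0.002,0.105,0,0,0,1],[0.003,0.002,0.113,0,0,0,1],[0.003,0.002,0.113,0,0,0,1]]'
python3 -m crank '[[0,0,0,0,0,0,1],[0,0,0,0,0,0,0.67],[0,0,0,0,0,0,0.65],[0,0,-0.001,0,0,0,0.65],[0,0,-0.01,0,0,0,0.62]]'
python3 -m crank '[[0,0,-0.04,0,0,0,0.5],[0,0,-0.08,0,0,0,0],[0,0,-0.11,0,0,0,0],[0,0,-0.13,0,0,0,0],[0,0,-0.13,0,0,0,0]]'
python3 -c "
from h import *
f=cams.grab_frame('wrist');o=ortho(f,15,420,640,180,480,2.5);cv2.imwrite('pics/slot2.png',o)
f=cams.grab_frame('top');o=ortho(f,9,230,720,-420,-95,2);blobs(o,720,-95,2,amin=400)
plan(652.3,-211.1,165,.19,3)"
```

```text
clock: 24.95
eef_pos: [506.6, 326.4, 33.4]
tcp_rot: [3.141, 0.002, 0.351]
contact_force: [0.4, -0.4, -0.7]
opening: 0.219
grasp_force: 41.5
clock: 25.45
eef_pos: [506.4, 327.7, 43.2]
tcp_rot: [3.141, 0.002, 0.351]
contact_force: [0.1, -0.8, 0.5]
opening: 0.378
grasp_force: 0.0
clock: 25.95
eef_pos: [508.6, 329.3, 177.7]
tcp_rot: [-3.14, -0.006, 0.351]
contact_force: [-0.1, 0.0, 0.7]
opening: 1.003
grasp_force: 0.0
c [ 662.5 -397.2] LxW 69 44 dir 0.0 widths - to + [np.float64(40.0), np.float64(42.0), np.float64(44.0), np.float64(42.0), np.float64(32.0), np.float64(18.0)] rgb [119. 118. 114.]
c [ 648.4 -191.5] LxW 143 22 dir -1.381 widths - to + [np.float64(11.0), np.float64(17.0), np.float64(22.0), np.float64(22.0), np.float64(22.0), np.float64(21.0)] rgb [141. 137. 140.]
c [ 520.6 -349.3] LxW 144 25 dir -1.326 widths - to + [np.float64(25.0), np.float64(24.0), np.float64(25.0), np.float64(24.0), np.float64(18.0), np.float64(17.0)] rgb [204. 177. 132.]
c [ 455.5 -192.4] LxW 141 39 dir -1.332 widths - to + [np.float64(35.0), np.float64(39.0), np.float64(17.0), np.float64(17.0), np.float64(16.0), np.float64(17.0)] rgb [161. 111.  66.]
c [ 403.5 -347. ] LxW 144 39 dir -1.381 widths - to + [np.float64(22.0), np.float64(22.0), np.float64(22.0), np.float64(22.0), np.float64(39.0), np.float64(39.0)] rgb [192. 200. 209.]
c [ 317.4 -180.4] LxW 143 39 dir 0.351 widths - to + [np.float64(36.0), np.float64(39.0), np.float64(21.0), np.float64(22.0), np.float64(21.0), np.float64(21.0)] rgb [ 71. 196. 108.]
c [ 255.6 -373.8] LxW 79 40 dir -0.633 widths - to + [np.float64(16.0), np.float64(24.0), np.float64(22.0), np.float64(40.0), np.float64(39.0), np.float64(38.0)] rgb [ 34. 162. 166.]
eef [507.  328.3 174.1] az total -1.41 t 26.05
1 [-0.0163  0.1855  0.003 ] -0.4699
2 [-0.0985  0.158   0.003 ] -0.4699
3 [-0.1594  0.0962  0.003 ] -0.4699
```

View pics/slot2.png

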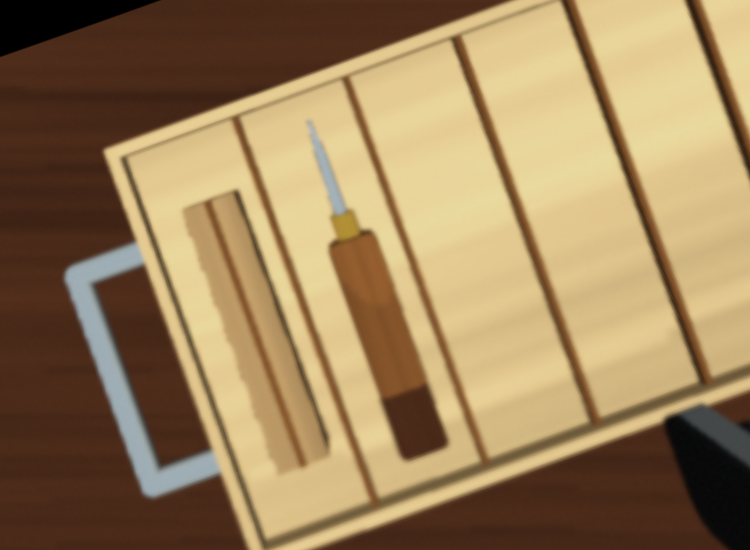

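The awl lies in slot 2 with its tip at (310,122), away from the robot. Tweezers next.

```bash
python3 -m crank '[[-0.003,0.037,0,0,0,-0.094,0],[-0.006,0.074,0,0,0,-0.188,0],[-0.01,0.111,0,0,0,-0.282,0],[-0.013,0.148,0,0,0,-0.376,0],[-0.016,0.1855,0,0,0,-0.47,0]]'
python3 -m crank '[[-0.02,0.032,0,0,0,-0.094,0],[-0.039,0.063,0,0,0,-0.188,0],[-0.059,0.095,0,0,0,-0.282,0],[-0.079,0.126,0,0,0,-0.376,0],[-0.0985,0.158,0,0,0,-0.47,0]]'
python3 -m crank '[[-0.032,0.019,0,0,0,-0.094,0],[-0.064,0.038,0,0,0,-0.188,0],[-0.096,0.058,0,0,0,-0.282,0],[-0.127,0.077,0,0,0,-0.376,0],[-0.159,0.096,0,0,0,-0.47,0]]'
python3 -m crank '[[0,0,0,0,0,0,0],[0,0,0,0,0,0,0]]'
python3 -c "
from h import *
f=cams.grab_frame('wrist');o=ortho(f,6,590,720,-290,-100,3);blobs(o,720,-100,3,amin=400)
local(651.8,-211.1,20,.19)"
```

```text
clock: 26.55
eef_pos: [554.9, 146.9, 172.1]
tcp_rot: [-3.14, 0.002, 0.825]
contact_force: [0.4, 1.1, 0.4]
opening: 0.999
grasp_force: 0.0
clock: 27.05
eef_pos: [603.3, -32.7, 172.0]
tcp_rot: [-3.139, 0.001, 1.295]
contact_force: [0.1, 0.6, -1.2]
opening: 1.001
grasp_force: 0.0
clock: 27.55
eef_pos: [651.8, -211.8, 171.7]
tcp_rot: [-3.139, -0.001, 1.765]
contact_force: [0.2, -0.3, 0.0]
opening: 1.001
grasp_force: 0.0
clock: 27.75
eef_pos: [651.5, -211.0, 171.7]
tcp_rot: [-3.139, -0.002, 1.758]
contact_force: [-0.1, 0.5, -0.5]
opening: 1.002
grasp_force: 0.0
c [ 646.3 -192.7] LxW 145 21 dir -1.383 widths - to + [np.float64(10.0), np.float64(17.0), np.float64(21.0), np.float64(21.0), np.float64(21.0), np.float64(20.0)] rgb [226. 227. 228.]
eef [ 651.5 -210.1  172. ] rot [-3.139e+00 -2.000e-03  1.759e+00] q6 -0.5 d [-0.0013  0.0005  0.152 ] az -0.002 t 27.8 op 1.0
```

```bash
python3 -m crank '[[-0.001,-0.001,0.045,0,0,0,0],[-0.001,-0.001,0.09,0,0,0,0],[-0.001,-0.001,0.125,0,0,0,0],[-0.001,-0.001,0.145,0,0,0,0],[-0.001,-0.001,0.151,0,0,0,0]]'
python3 -m crank '[[0,0,0,0,0,0,0.5],[0,0,0,0,0,0,0.75],[0,0,0,0,0,0,1],[0,0,0,0,0,0,1],[0,0,0,0,0,0,1]]' 40
python3 -m crank '[[0,0,0,0,0,0,1],[0,0,-0.01,0,0,0,1],[0,0,-0.05,0,0,0,1],[0,0,-0.095,0,0,0,1],[0,0,-0.12,0,0,0,1]]'
python3 -m crank '[[0,0,0,0,0,0,1],[0,0,0,0,0,0,1]]'
python3 -c "
from h import *
plan(538.8,238.1,141,-1.22,3)"
```

```text
clock: 28.3
eef_pos: [649.3, -209.6, 19.4]
tcp_rot: [-3.137, -0.003, 1.761]
contact_force: [-0.3, -0.7, 0.5]
opening: 0.998
grasp_force: 0.0
clock: 28.8
eef_pos: [652.4, -212.0, 23.9]
tcp_rot: [3.14, 0.001, 1.761]
contact_force: [-0.9, 0.7, 3.5]
opening: 0.2
grasp_force: 39.4
clock: 29.3
eef_pos: [653.0, -212.3, 146.9]
tcp_rot: [3.138, 0.002, 1.761]
contact_force: [0.6, -0.8, -0.0]
opening: 0.198
grasp_force: 39.2
clock: 29.5
eef_pos: [651.8, -211.9, 143.5]
tcp_rot: [3.14, 0.001, 1.761]
contact_force: [0.4, -0.6, -0.6]
opening: 0.195
grasp_force: 39.2
eef [ 651.8 -211.9  143.5] az total 1.41 t 29.5
1 [ 0.1544 -0.0087  0.0007] 0.47
2 [ 0.1337 -0.0777  0.0007] 0.47
3 [ 0.0841 -0.1298  0.0007] 0.47
```

```bash
python3 -m crank '[[0.031,-0.002,0,0,0,0.094,1],[0.062,-0.004,0,0,0,0.188,1],[0.093,-0.005,0,0,0,0.282,1],[0.124,-0.007,0,0,0,0.376,1],[0.1545,-0.009,0,0,0,0.47,1]]'
python3 -m crank '[[0.027,-0.016,0,0,0,0.094,1],[0.053,-0.031,0,0,0,0.188,1],[0.08,-0.047,0,0,0,0.282,1],[0.107,-0.062,0,0,0,0.376,1],[0.1335,-0.078,0,0,0,0.47,1]]'
python3 -m crank '[[0.017,-0.026,0,0,0,0.094,1],[0.034,-0.052,0,0,0,0.188,1],[0.05,-0.078,0,0,0,0.282,1],[0.067,-0.104,0,0,0,0.376,1],[0.084,-0.13,0,0,0,0.47,1]]'
python3 -m crank '[[0,0,0,0,0,0,1],[0,0,0,0,0,0,1],[0,0,0,0,0,0,1]]'
python3 -c "
from h import *
local(538.8,238.1,28.5,-1.22)"
```

```text
clock: 30.0
eef_pos: [612.0, -60.5, 140.8]
tcp_rot: [-3.138, 0.001, 1.287]
contact_force: [0.6, -0.1, -1.1]
opening: 0.196
grasp_force: 39.2
clock: 30.5
eef_pos: [574.0, 89.1, 141.0]
tcp_rot: [-3.14, 0.002, 0.817]
contact_force: [-0.1, 0.3, -0.6]
opening: 0.192
grasp_force: 39.2
clock: 31.0
eef_pos: [536.2, 238.8, 140.9]
tcp_rot: [3.141, 0.003, 0.347]
contact_force: [1.0, 0.2, -1.1]
opening: 0.194
grasp_force: 39.2
clock: 31.3
eef_pos: [537.3, 237.3, 141.7]
tcp_rot: [3.141, 0.002, 0.352]
contact_force: [0.4, -0.1, -1.3]
opening: 0.19
grasp_force: 39.3
eef [537.3 237.3 141.7] rot [3.141e+00 2.000e-03 3.520e-01] q6 1.63 d [ 0.0019 -0.0003  0.1132] az 0.001 t 31.3 op 0.19
```

Same placing pattern. Then the roller, grip point (458.7,-204).

```bash
python3 -m crank '[[0.002,0,0.04,0,0,0,1],[0.002,0,0.08,0,0,0,1],[0.002,0,0.105,0,0,0,1],[0.002,0,0.113,0,0,0,1],[0.002,0,0.113,0,0,0,1]]'
python3 -m crank '[[0,0,0,0,0,0,1],[0,0,0,0,0,0,0.67],[0,0,0,0,0,0,0.65],[0,0,-0.001,0,0,0,0.65],[0,0,-0.01,0,0,0,0.62]]'
python3 -m crank '[[0,0,-0.04,0,0,0,0.5],[0,0,-0.08,0,0,0,0],[0,0,-0.11,0,0,0,0],[0,0,-0.13,0,0,0,0],[0,0,-0.13,0,0,0,0]]'
python3 -c "
from h import *
f=cams.grab_frame('wrist');o=ortho(f,12,440,660,140,420,2.5);cv2.imwrite('pics/slot4.png',o)
f=cams.grab_frame('top');o=ortho(f,9,350,720,-420,-95,2);blobs(o,720,-95,2,amin=400)
plan(458.7,-204,165,.243,3)"
```

```text
clock: 31.8
eef_pos: [539.3, 237.4, 29.1]
tcp_rot: [3.141, 0.002, 0.35]
contact_force: [0.7, 0.1, -0.9]
opening: 0.195
grasp_force: 42.3
clock: 32.3
eef_pos: [539.0, 238.5, 39.2]
tcp_rot: [3.141, 0.002, 0.351]
contact_force: [0.6, -1.0, 0.8]
opening: 0.378
grasp_force: 0.0
clock: 32.8
eef_pos: [541.5, 239.6, 173.6]
tcp_rot: [-3.141, -0.006, 0.351]
contact_force: [0.8, 0.9, 0.7]
opening: 0.998
grasp_force: 0.0
c [ 662.5 -397.2] LxW 69 44 dir 0.0 widths - to + [np.float64(40.0), np.float64(42.0), np.float64(44.0), np.float64(42.0), np.float64(32.0), np.float64(18.0)] rgb [120. 118. 114.]
c [ 512.4 -279.2] LxW 284 41 dir -1.483 widths - to + [np.float64(37.0), np.float64(16.0), np.float64(16.0), np.float64(26.0), np.float64(26.0), np.float64(18.0)] rgb [181. 160. 124.]
c [ 403.5 -347. ] LxW 144 39 dir -1.383 widths - to + [np.float64(22.0), np.float64(22.0), np.float64(22.0), np.float64(22.0), np.float64(39.0), np.float64(39.0)] rgb [192. 201. 210.]
c [ 365.8 -163. ] LxW 40 22 dir 0.343 widths - to + [np.float64(22.0), np.float64(22.0), np.float64(21.0), np.float64(21.0), np.float64(21.0), np.float64(21.0)] rgb [ 72. 229. 111.]
eef [539.7 238.8 170.2] az total -1.463 t 32.9
1 [-0.0761  0.1293  0.0017] -0.4876
2 [-0.1278  0.0786  0.0017] -0.4876
3 [-0.1497  0.0096  0.0017] -0.4876
```

The roller was knocked next to the chisel; I'll look before going on.

```bash
python3 -c "
from h import *
f=cams.grab_frame('top');o=ortho(f,9,430,600,-440,-100,2.2);cv2.imwrite('pics/knock.png',o)
for y1,y0 in((-100,-275),):
  o=ortho(f,9,430,600,y0,y1,3);blobs(o,600,y1,3,amin=400,thr=45)"
```

```text
c [ 502.8 -205.8] LxW 138 40 dir -1.571 widths - to + [np.float64(37.0), np.float64(39.0), np.float64(16.0), np.float64(16.0), np.float64(18.0), np.float64(15.0)] rgb [161. 111.  66.]
```

View pics/knock.png

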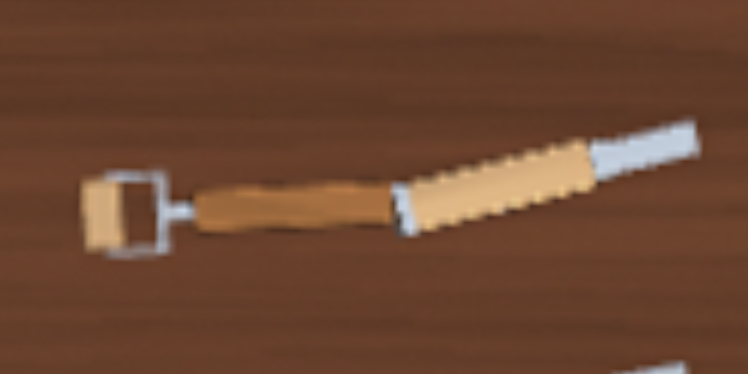

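The roller now lies level, head at (100,213) and butt at (393,204), end-on to the chisel butt. The chisel is unchanged. I'll take the roller at about (505,-220) mm.

```bash
python3 -c "
from h import *
plan(505,-219.7,165,.032,3)"
```

```text
eef [539.2 238.6 169.2] az total -1.252 t 32.95
1 [-0.0632  0.1395  0.0015] -0.4173
2 [-0.1143  0.102   0.0015] -0.4173
3 [-0.1459  0.0469  0.0015] -0.4173
```

```bash
python3 -m crank '[[-0.013,0.028,0,0,0,-0.083,0],[-0.025,0.056,0,0,0,-0.167,0],[-0.038,0.084,0,0,0,-0.25,0],[-0.051,0.112,0,0,0,-0.334,0],[-0.063,0.1395,0,0,0,-0.417,0]]'
python3 -m crank '[[-0.023,0.02,0,0,0,-0.083,0],[-0.046,0.041,0,0,0,-0.167,0],[-0.069,0.061,0,0,0,-0.25,0],[-0.091,0.082,0,0,0,-0.334,0],[-0.114,0.102,0,0,0,-0.417,0]]'
python3 -m crank '[[-0.029,0.009,0,0,0,-0.083,0],[-0.058,0.019,0,0,0,-0.167,0],[-0.088,0.028,0,0,0,-0.25,0],[-0.117,0.038,0,0,0,-0.334,0],[-0.146,0.047,0,0,0,-0.417,0]]'
python3 -m crank '[[0,0,0,0,0,0,0],[0,0,0,0,0,0,0]]'
python3 -c "
from h import *
f=cams.grab_frame('wrist');o=ortho(f,9,430,580,-275,-110,3);blobs(o,580,-110,3,amin=400)
local(505,-219.7,25,.032)"
```

```text
clock: 33.45
eef_pos: [527.1, 84.8, 168.1]
tcp_rot: [-3.14, 0.002, 0.771]
contact_force: [0.8, 0.4, 0.5]
opening: 1.0
grasp_force: 0.0
clock: 33.95
eef_pos: [516.2, -67.5, 168.2]
tcp_rot: [-3.139, 0.001, 1.188]
contact_force: [0.8, 0.5, -0.6]
opening: 0.999
grasp_force: 0.0
clock: 34.45
eef_pos: [504.8, -220.3, 168.1]
tcp_rot: [-3.139, -0.001, 1.605]
contact_force: [-0.2, -0.2, 0.1]
opening: 1.0
grasp_force: 0.0
clock: 34.65
eef_pos: [504.9, -219.3, 168.3]
tcp_rot: [-3.139, -0.001, 1.599]
contact_force: [0.1, 1.0, 0.7]
opening: 0.997
grasp_force: 0.0
c [ 502.3 -206.5] LxW 137 39 dir -1.527 widths - to + [np.float64(38.0), np.float64(39.0), np.float64(17.0), np.float64(18.0), np.float64(18.0), np.float64(18.0)] rgb [226. 158.  85.]
eef [ 505.1 -218.7  168.5] rot [-3.14e+00 -1.00e-03  1.60e+00] q6 -0.44 d [-0.0012  0.0002  0.1435] az -0.003 t 34.7 op 1.0
```

```bash
python3 -m crank '[[-0.001,-0.001,0.045,0,0,0,0],[-0.001,-0.001,0.085,0,0,0,0],[-0.001,-0.001,0.115,0,0,0,0],[-0.001,-0.001,0.137,0,0,0,0],[-0.001,-0.001,0.143,0,0,0,0]]'
python3 -m crank '[[0,0,0,0,0,0,0.5],[0,0,0,0,0,0,0.75],[0,0,0,0,0,0,1],[0,0,0,0,0,0,1],[0,0,0,0,0,0,1]]' 40
python3 -m crank '[[0,0,0,0,0,0,1],[0,0,-0.01,0,0,0,1],[0,0,-0.05,0,0,0,1],[0,0,-0.095,0,0,0,1],[0,0,-0.12,0,0,0,1]]'
python3 -m crank '[[0,0,0,0,0,0,1],[0,0,0,0,0,0,1]]'
python3 -c "
from h import *
plan(562.8,195.8,146,-1.22,3)"
```

```text
clock: 35.2
eef_pos: [503.1, -218.3, 24.0]
tcp_rot: [-3.137, -0.002, 1.602]
contact_force: [-1.2, -0.5, -0.4]
opening: 0.999
grasp_force: 0.0
clock: 35.7
eef_pos: [505.4, -220.5, 27.7]
tcp_rot: [3.14, 0.001, 1.602]
contact_force: [-1.9, 1.2, 6.9]
opening: 0.196
grasp_force: 38.9
clock: 36.2
eef_pos: [505.9, -220.9, 150.5]
tcp_rot: [3.138, 0.002, 1.602]
contact_force: [0.8, -0.5, -0.1]
opening: 0.199
grasp_force: 39.4
clock: 36.4
eef_pos: [504.9, -220.5, 147.4]
tcp_rot: [3.14, 0.001, 1.602]
contact_force: [-0.3, -0.3, -0.7]
opening: 0.194
grasp_force: 39.4
eef [ 504.9 -220.5  147.4] az total 1.251 t 36.4
1 [0.1381 0.0236 0.0004] 0.417
2 [ 0.1358 -0.0344  0.0004] 0.417
3 [ 0.1103 -0.0864  0.0004] 0.417
```

```bash
python3 -m crank '[[0.028,0.005,0,0,0,0.083,1],[0.055,0.009,0,0,0,0.167,1],[0.083,0.014,0,0,0,0.25,1],[0.11,0.019,0,0,0,0.334,1],[0.138,0.0235,0,0,0,0.417,1]]'
python3 -m crank '[[0.027,-0.007,0,0,0,0.083,1],[0.054,-0.014,0,0,0,0.167,1],[0.082,-0.021,0,0,0,0.25,1],[0.109,-0.028,0,0,0,0.334,1],[0.136,-0.0345,0,0,0,0.417,1]]'
python3 -m crank '[[0.022,-0.017,0,0,0,0.083,1],[0.044,-0.035,0,0,0,0.167,1],[0.066,-0.052,0,0,0,0.25,1],[0.088,-0.069,0,0,0,0.334,1],[0.11,-0.0865,0,0,0,0.417,1]]'
python3 -m crank '[[0,0,0,0,0,0,1],[0,0,0,0,0,0,1],[0,0,0,0,0,0,1]]'
python3 -c "
from h import *
local(562.8,195.8,33,-1.22)"
```

```text
clock: 36.9
eef_pos: [522.9, -80.5, 144.9]
tcp_rot: [-3.139, 0.001, 1.181]
contact_force: [-0.7, 0.5, -0.1]
opening: 0.198
grasp_force: 39.4
clock: 37.4
eef_pos: [542.0, 58.3, 144.8]
tcp_rot: [-3.14, 0.003, 0.764]
contact_force: [0.6, -0.7, -0.0]
opening: 0.198
grasp_force: 39.4
clock: 37.9
eef_pos: [561.2, 196.7, 144.7]
tcp_rot: [-3.142, 0.003, 0.347]
contact_force: [0.0, -1.3, -0.5]
opening: 0.194
grasp_force: 39.4
clock: 38.2
eef_pos: [561.5, 195.0, 145.5]
tcp_rot: [3.141, 0.002, 0.352]
contact_force: [-1.3, -0.7, -0.6]
opening: 0.196
grasp_force: 39.4
eef [561.5 195.  145.5] rot [3.141e+00 2.000e-03 3.520e-01] q6 1.55 d [ 0.0018 -0.0004  0.1125] az 0.001 t 38.2 op 0.2
```

```bash
python3 -c "
from h import *
o=cv2.imread('pics/slot4.png'); ux=np.array([.939,.344]);uy=np.array([-.344,.939]);C=np.array([549.3,267.5])
for tx in(60,70,-60,-70):
  t=np.arange(-140,146,.5); P=C+tx*ux+t[:,None]*uy
  m=np.c_[(420-P[:,1])*2.5,(660-P[:,0])*2.5].astype(np.float32)
  v=cv2.remap(cv2.cvtColor(o,cv2.COLOR_BGR2GRAY),m[:,None],None,cv2.INTER_LINEAR)[:,0].astype(float)
  d=v-cv2.blur(v[:,None],(1,41))[:,0]
  print(tx,[ (t[i],round(d[i])) for i in range(4,len(t)-4) if d[i]<-25 and d[i]==d[i-4:i+5].min()])
"
```

```text
60 [(np.float64(-93.5), -110), (np.float64(-47.0), -102), (np.float64(-28.0), -28), (np.float64(-23.0), -26), (np.float64(0.5), -99), (np.float64(47.5), -118), (np.float64(69.0), -40), (np.float64(95.0), -123), (np.float64(141.0), -108), (np.float64(143.5), -108)]
70 [(np.float64(-132.0), -92), (np.float64(-93.5), -112), (np.float64(-46.5), -93), (np.float64(-26.0), -27), (np.float64(0.5), -97), (np.float64(47.5), -111), (np.float64(94.5), -124), (np.float64(137.5), -94)]
-60 [(np.float64(-114.0), -84), (np.float64(-93.5), -80), (np.float64(-46.5), -75), (np.float64(0.5), -89), (np.float64(48.0), -103), (np.float64(62.0), -80), (np.float64(82.0), -62), (np.float64(95.0), -113), (np.float64(123.5), -31)]
-70 [(np.float64(-110.5), -86), (np.float64(-93.5), -86), (np.float64(-46.5), -73), (np.float64(0.5), -74), (np.float64(47.5), -92), (np.float64(65.0), -54), (np.float64(82.0), -53), (np.float64(95.0), -103), (np.float64(127.0), -86)]
```

View pics/slot4.png

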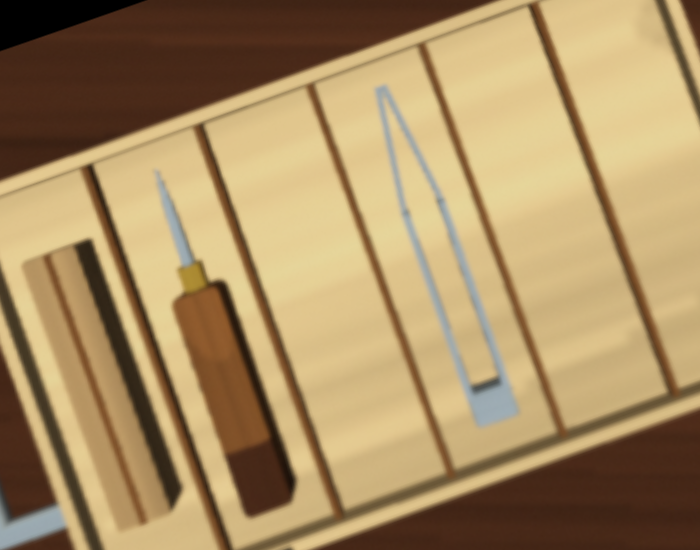

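The tray model agrees with the ribs to about 1 mm. The tweezers lie in slot 4, tip at (380,90). Place the roller, then take the chisel.

```bash
python3 -m crank '[[0.002,0,0.04,0,0,0,1],[0.002,0,0.08,0,0,0,1],[0.002,0,0.105,0,0,0,1],[0.002,0,0.112,0,0,0,1],[0.002,0,0.112,0,0,0,1]]'
python3 -m crank '[[0,0,0,0,0,0,1],[0,0,0,0,0,0,0.67],[0,0,0,0,0,0,0.65],[0,0,-0.001,0,0,0,0.65],[0,0,-0.01,0,0,0,0.62]]'
python3 -m crank '[[0,0,-0.04,0,0,0,0.5],[0,0,-0.08,0,0,0,0],[0,0,-0.11,0,0,0,0],[0,0,-0.13,0,0,0,0],[0,0,-0.13,0,0,0,0]]'
python3 -m crank '[[0,0,0,0,0,0,0],[0,0,0,0,0,0,0]]'
python3 -c "
from h import *
f=cams.grab_frame('top');o=ortho(f,9,350,620,-430,-100,2);blobs(o,620,-100,2,amin=400)
plan(515.8,-329.9,165,.25,4)"
```

```text
clock: 38.7
eef_pos: [563.3, 195.2, 34.5]
tcp_rot: [3.142, 0.003, 0.35]
contact_force: [0.1, 0.0, 0.5]
opening: 0.201
grasp_force: 39.4
clock: 39.2
eef_pos: [563.5, 196.4, 44.2]
tcp_rot: [-3.142, 0.002, 0.351]
contact_force: [0.5, 0.8, 0.9]
opening: 0.381
grasp_force: 0.0
clock: 39.7
eef_pos: [566.1, 197.3, 178.6]
tcp_rot: [3.141, -0.006, 0.351]
contact_force: [0.8, 0.0, 0.2]
opening: 0.999
grasp_force: 0.0
clock: 39.9
eef_pos: [563.5, 196.4, 173.7]
tcp_rot: [-3.142, 0.002, 0.351]
contact_force: [-0.1, 0.7, 0.5]
opening: 1.0
grasp_force: 0.0
c [ 520.1 -348.6] LxW 143 25 dir -1.33 widths - to + [np.float64(25.0), np.float64(24.0), np.float64(24.0), np.float64(24.0), np.float64(17.0), np.float64(17.0)] rgb [194. 168. 124.]
c [ 403.4 -346.5] LxW 141 39 dir -1.382 widths - to + [np.float64(22.0), np.float64(22.0), np.float64(22.0), np.float64(22.0), np.float64(39.0), np.float64(39.0)] rgb [181. 189. 198.]
c [ 365.7 -162.9] LxW 40 22 dir 0.35 widths - to + [np.float64(21.0), np.float64(22.0), np.float64(21.0), np.float64(21.0), np.float64(21.0), np.float64(21.0)] rgb [ 67. 220. 105.]
eef [563.4 196.4 173.4] az total -1.47 t 39.95
1 [-0.0564  0.1195  0.0022] -0.3675
2 [-0.0956  0.0912  0.0022] -0.3675
3 [-0.122   0.0508  0.0022] -0.3675
4 [-0.1321  0.0036  0.0022] -0.3675
```

```bash
python3 -m crank '[[-0.014,0.03,0,0,0,-0.092,0],[-0.028,0.06,0,0,0,-0.184,0],[-0.042,0.09,0,0,0,-0.276,0],[-0.056,0.1195,0,0,0,-0.3675,0]]'
python3 -m crank '[[-0.024,0.023,0,0,0,-0.092,0],[-0.048,0.046,0,0,0,-0.184,0],[-0.072,0.068,0,0,0,-0.276,0],[-0.0955,0.091,0,0,0,-0.3675,0]]'
python3 -m crank '[[-0.031,0.013,0,0,0,-0.092,0],[-0.061,0.025,0,0,0,-0.184,0],[-0.092,0.038,0,0,0,-0.276,0],[-0.122,0.051,0,0,0,-0.3675,0]]'
python3 -m crank '[[-0.033,0.001,0,0,0,-0.092,0],[-0.066,0.002,0,0,0,-0.184,0],[-0.099,0.003,0,0,0,-0.276,0],[-0.132,0.0035,0,0,0,-0.3675,0]]'
python3 -m crank '[[0,0,0,0,0,0,0],[0,0,0,0,0,0,0]]'
python3 -c "
from h import *
f=cams.grab_frame('wrist');o=ortho(f,9,430,590,-430,-240,3);blobs(o,590,-240,3,amin=400)
local(515.8,-329.9,25,.25)"
```

```text
clock: 40.35
eef_pos: [551.8, 64.0, 173.4]
tcp_rot: [-3.14, 0.002, 0.723]
contact_force: [0.0, -0.8, 0.4]
opening: 1.002
grasp_force: 0.0
clock: 40.75
eef_pos: [539.7, -67.4, 173.5]
tcp_rot: [-3.14, 0.001, 1.09]
contact_force: [0.9, -0.4, 0.1]
opening: 1.002
grasp_force: 0.0
clock: 41.15
eef_pos: [528.0, -199.1, 173.4]
tcp_rot: [-3.14, -0.0, 1.457]
contact_force: [0.8, 0.3, -1.0]
opening: 1.002
grasp_force: 0.0
clock: 41.55
eef_pos: [516.1, -330.5, 173.3]
tcp_rot: [-3.14, -0.002, 1.825]
contact_force: [1.1, 0.9, -0.8]
opening: 1.004
grasp_force: 0.0
clock: 41.75
eef_pos: [516.2, -329.5, 173.3]
tcp_rot: [-3.14, -0.002, 1.818]
contact_force: [-0.5, 0.6, -0.3]
opening: 0.999
grasp_force: 0.0
c [ 518.4 -349.2] LxW 143 25 dir -1.326 widths - to + [np.float64(25.0), np.float64(23.0), np.float64(23.0), np.float64(24.0), np.float64(16.0), np.float64(16.0)] rgb [248. 239. 183.]
eef [ 516.3 -328.8  173.5] rot [-3.140e+00 -2.000e-03  1.819e+00] q6 -0.82 d [-0.0012 -0.0006  0.1485] az -0.002 t 41.8 op 1.0
```

```bash
python3 -m crank '[[-0.001,-0.001,0.045,0,0,0,0],[-0.001,-0.001,0.085,0,0,0,0],[-0.001,-0.001,0.12,0,0,0,0],[-0.001,-0.001,0.142,0,0,0,0],[-0.001,-0.001,0.148,0,0,0,0]]'
python3 -m crank '[[0,0,0,0,0,0,0.5],[0,0,0,0,0,0,0.75],[0,0,0,0,0,0,1],[0,0,0,0,0,0,1],[0,0,0,0,0,0,1]]' 40
python3 -m crank '[[0,0,0,0,0,0,1],[0,0,-0.01,0,0,0,1],[0,0,-0.05,0,0,0,1],[0,0,-0.095,0,0,0,1],[0,0,-0.12,0,0,0,1]]'
python3 -m crank '[[0,0,0,0,0,0,1],[0,0,0,0,0,0,1]]'
python3 -c "
from h import *
s=r.sense();T=R.from_euler('xyz',s['tcp_rot'])
w=-1.672;n=4;D=(np.array([522.2,283.1,s['eef_pos'][2]])-s['eef_pos'])/1000/n
print(s['eef_pos'],s['tcp_rot'])
for k in range(n): print((T*R.from_rotvec([0,0,w*k/n])).inv().apply(D).round(4),w/n)"
```

```text
clock: 42.3
eef_pos: [514.6, -328.1, 23.7]
tcp_rot: [-3.138, -0.004, 1.821]
contact_force: [-0.6, 0.1, -0.0]
opening: 1.003
grasp_force: 0.0
clock: 42.8
eef_pos: [516.8, -331.0, 27.9]
tcp_rot: [3.14, 0.001, 1.821]
contact_force: [0.4, 1.5, 8.0]
opening: 0.244
grasp_force: 39.6
clock: 43.3
eef_pos: [517.3, -331.4, 150.8]
tcp_rot: [3.139, 0.003, 1.821]
contact_force: [0.2, 0.1, -0.1]
opening: 0.241
grasp_force: 39.4
clock: 43.5
eef_pos: [516.3, -330.8, 147.6]
tcp_rot: [3.14, 0.001, 1.821]
contact_force: [-0.6, 0.4, -1.1]
opening: 0.241
grasp_force: 39.4
[ 516.30869443 -330.7873369   147.58960057] [3.14047798e+00 1.22756310e-03 1.82069795e+00]
[ 1.483e-01  3.940e-02 -1.000e-04] -0.418
[ 1.196e-01  9.620e-02 -1.000e-04] -0.418
[ 7.020e-02  1.365e-01 -1.000e-04] -0.418
[ 8.800e-03  1.532e-01 -1.000e-04] -0.418
```

```bash
python3 -m crank '[[0.03,0.008,0,0,0,-0.084,1],[0.059,0.016,0,0,0,-0.167,1],[0.089,0.024,0,0,0,-0.251,1],[0.119,0.032,0,0,0,-0.334,1],[0.148,0.0395,0,0,0,-0.418,1]]'
python3 -m crank '[[0.024,0.019,0,0,0,-0.084,1],[0.048,0.038,0,0,0,-0.167,1],[0.072,0.058,0,0,0,-0.251,1],[0.096,0.077,0,0,0,-0.334,1],[0.1195,0.096,0,0,0,-0.418,1]]'
python3 -m crank '[[0.014,0.027,0,0,0,-0.084,1],[0.028,0.055,0,0,0,-0.167,1],[0.042,0.082,0,0,0,-0.251,1],[0.056,0.109,0,0,0,-0.334,1],[0.07,0.1365,0,0,0,-0.418,1]]'
python3 -m crank '[[0.002,0.031,0,0,0,-0.084,1],[0.004,0.061,0,0,0,-0.167,1],[0.005,0.092,0,0,0,-0.251,1],[0.007,0.123,0,0,0,-0.334,1],[0.009,0.153,0,0,0,-0.42,1]]'
python3 -m crank '[[0,0,0,0,0,0,1],[0,0,0,0,0,0,1],[0,0,0,0,0,0,1]]'
python3 -c "
from h import *
local(522.2,283.1,33,-1.22)"
```

```text
clock: 44.0
eef_pos: [516.6, -175.9, 145.1]
tcp_rot: [-3.14, -0.002, 2.242]
contact_force: [0.4, 0.5, -0.5]
opening: 0.242
grasp_force: 39.4
clock: 44.5
eef_pos: [517.9, -22.9, 145.2]
tcp_rot: [-3.14, -0.003, 2.66]
contact_force: [-0.1, 0.5, -1.2]
opening: 0.245
grasp_force: 39.4
clock: 45.0
eef_pos: [519.6, 130.1, 145.1]
tcp_rot: [-3.141, -0.003, 3.078]
contact_force: [0.6, -0.1, -1.0]
opening: 0.242
grasp_force: 39.4
clock: 45.5
eef_pos: [521.0, 283.3, 144.9]
tcp_rot: [-3.141, -0.003, -2.785]
contact_force: [-0.4, -0.3, -0.8]
opening: 0.241
grasp_force: 39.4
clock: 45.8
eef_pos: [521.4, 281.4, 145.6]
tcp_rot: [-3.141, -0.002, -2.79]
contact_force: [0.1, -0.2, -1.5]
opening: 0.243
grasp_force: 39.4
eef [521.4 281.4 145.6] rot [-3.141e+00 -2.000e-03 -2.790e+00] q6 -1.43 d [-0.0016  0.0014  0.1126] az 0.001 t 45.8 op 0.24
```

```bash
python3 -m crank '[[-0.001,0.001,0.04,0,0,0,1],[-0.001,0.001,0.08,0,0,0,1],[-0.001,0.001,0.105,0,0,0,1],[-0.001,0.001,0.112,0,0,0,1],[-0.001,0.001,0.112,0,0,0,1]]'
python3 -m crank '[[0,0,0,0,0,0,1],[0,0,0,0,0,0,0.67],[0,0,0,0,0,0,0.65],[0,0,-0.001,0,0,0,0.65],[0,0,-0.01,0,0,0,0.62]]'
python3 -m crank '[[0,0,-0.04,0,0,0,0.5],[0,0,-0.08,0,0,0,0],[0,0,-0.11,0,0,0,0],[0,0,-0.13,0,0,0,0],[0,0,-0.13,0,0,0,0]]'
python3 -m crank '[[0,0,0,0,0,0,0],[0,0,0,0,0,0,0]]'
python3 -c "
from h import *
f=cams.grab_frame('top');o=ortho(f,9,350,620,-430,-200,2);blobs(o,620,-200,2,amin=400)
s=r.sense();T=R.from_euler('xyz',s['tcp_rot']);local(399.7,-327.5,165,.19)
w=1.732;n=4;D=(np.array([399.7,-327.5,165])-s['eef_pos'])/1000/n
for k in range(n): print((T*R.from_rotvec([0,0,w*k/n])).inv().apply(D).round(4),w/n)"
```

```text
clock: 46.3
eef_pos: [522.2, 282.3, 34.3]
tcp_rot: [-3.141, -0.002, -2.79]
contact_force: [0.4, 0.1, -0.4]
opening: 0.242
grasp_force: 40.8
clock: 46.8
eef_pos: [522.1, 283.4, 44.2]
tcp_rot: [-3.141, -0.002, -2.788]
contact_force: [1.3, -0.2, -0.0]
opening: 0.378
grasp_force: 0.0
clock: 47.3
eef_pos: [524.4, 284.8, 178.7]
tcp_rot: [3.141, 0.006, -2.788]
contact_force: [-0.1, -0.4, 0.4]
opening: 1.003
grasp_force: 0.0
clock: 47.5
eef_pos: [522.0, 283.4, 173.7]
tcp_rot: [-3.141, -0.002, -2.788]
contact_force: [-0.5, -0.6, 1.1]
opening: 0.999
grasp_force: 0.0
c [ 403.4 -346.4] LxW 141 39 dir -1.381 widths - to + [np.float64(22.0), np.float64(22.0), np.float64(22.0), np.float64(22.0), np.float64(39.0), np.float64(39.0)] rgb [191. 200. 209.]
eef [521.9 283.4 173.4] rot [-3.141e+00 -2.000e-03 -2.788e+00] q6 -1.43 d [ 0.326  -0.5309  0.0092] az -1.408 t 47.55 op 1.0
[ 0.0815 -0.1327  0.0023] 0.433
[ 0.0183 -0.1547  0.0023] 0.433
[-0.0483 -0.1481  0.0023] 0.433
[-0.106  -0.1141  0.0023] 0.433
```

```bash
python3 -m crank '[[0.016,-0.027,0,0,0,0.087,0],[0.033,-0.053,0,0,0,0.173,0],[0.049,-0.08,0,0,0,0.26,0],[0.065,-0.106,0,0,0,0.346,0],[0.0815,-0.1325,0,0,0,0.433,0]]'
python3 -m crank '[[0.004,-0.031,0,0,0,0.087,0],[0.007,-0.062,0,0,0,0.173,0],[0.011,-0.093,0,0,0,0.26,0],[0.015,-0.124,0,0,0,0.346,0],[0.018,-0.1545,0,0,0,0.433,0]]'
python3 -m crank '[[-0.01,-0.03,0,0,0,0.087,0],[-0.019,-0.059,0,0,0,0.173,0],[-0.029,-0.089,0,0,0,0.26,0],[-0.039,-0.118,0,0,0,0.346,0],[-0.048,-0.148,0,0,0,0.433,0]]'
python3 -m crank '[[-0.021,-0.023,0,0,0,0.087,0],[-0.042,-0.046,0,0,0,0.173,0],[-0.064,-0.068,0,0,0,0.26,0],[-0.085,-0.091,0,0,0,0.346,0],[-0.106,-0.114,0,0,0,0.433,0]]'
python3 -m crank '[[0,0,0,0,0,0,0],[0,0,0,0,0,0,0]]'
python3 -c "
from h import *
f=cams.grab_frame('wrist');o=ortho(f,9,330,470,-430,-250,3);blobs(o,470,-250,3,amin=400)
local(399.2,-327.3,24,.19)"
```

```text
clock: 48.05
eef_pos: [491.1, 130.0, 173.5]
tcp_rot: [-3.141, -0.002, 3.059]
contact_force: [0.0, -0.6, 1.0]
opening: 1.001
grasp_force: 0.0
clock: 48.55
eef_pos: [460.7, -22.5, 173.7]
tcp_rot: [-3.141, -0.002, 2.625]
contact_force: [0.1, 0.3, -0.5]
opening: 0.999
grasp_force: 0.0
clock: 49.05
eef_pos: [430.2, -174.9, 173.7]
tcp_rot: [-3.141, -0.001, 2.192]
contact_force: [0.3, 0.2, 0.8]
opening: 0.999
grasp_force: 0.0
clock: 49.55
eef_pos: [399.7, -327.4, 173.5]
tcp_rot: [-3.14, -0.002, 1.759]
contact_force: [0.6, 0.1, 0.4]
opening: 0.999
grasp_force: 0.0
clock: 49.75
eef_pos: [399.9, -326.3, 173.5]
tcp_rot: [-3.14, -0.002, 1.762]
contact_force: [-0.5, 0.3, -0.7]
opening: 0.999
grasp_force: 0.0
c [ 400.8 -346.6] LxW 142 39 dir -1.377 widths - to + [np.float64(21.0), np.float64(21.0), np.float64(21.0), np.float64(21.0), np.float64(38.0), np.float64(39.0)] rgb [245. 249. 250.]
eef [ 400.1 -325.7  173.7] rot [-3.140e+00 -2.000e-03  1.763e+00] q6 -0.88 d [-0.0016 -0.001   0.1497] az 0.003 t 49.8 op 1.0
```

```bash
python3 -m crank '[[-0.001,-0.001,0.045,0,0,0,0],[-0.001,-0.001,0.085,0,0,0,0],[-0.001,-0.001,0.12,0,0,0,0],[-0.001,-0.001,0.143,0,0,0,0],[-0.001,-0.001,0.149,0,0,0,0]]'
python3 -m crank '[[0,0,0,0,0,0,0.5],[0,0,0,0,0,0,0.75],[0,0,0,0,0,0,1],[0,0,0,0,0,0,1],[0,0,0,0,0,0,1]]' 40
python3 -m crank '[[0,0,0,0,0,0,1],[0,0,-0.01,0,0,0,1],[0,0,-0.05,0,0,0,1],[0,0,-0.095,0,0,0,1],[0,0,-0.12,0,0,0,1]]'
python3 -m crank '[[0,0,0,0,0,0,1],[0,0,0,0,0,0,1]]'
python3 -c "
from h import *
s=r.sense();T=R.from_euler('xyz',s['tcp_rot'])
w=-1.727;n=4;D=(np.array([570.8,150.7,s['eef_pos'][2]])-s['eef_pos'])/1000/n
print(s['eef_pos'],s['tcp_rot'])
for k in range(n): print((T*R.from_rotvec([0,0,w*k/n])).inv().apply(D).round(4),w/n)"
```

```text
clock: 50.3
eef_pos: [398.5, -325.2, 23.1]
tcp_rot: [-3.138, -0.004, 1.765]
contact_force: [-0.5, 0.5, 0.4]
opening: 0.996
grasp_force: 0.0
clock: 50.8
eef_pos: [400.3, -328.1, 26.7]
tcp_rot: [3.141, 0.001, 1.763]
contact_force: [0.1, 0.7, 6.2]
opening: 0.218
grasp_force: 38.9
clock: 51.3
eef_pos: [400.6, -328.5, 149.4]
tcp_rot: [3.139, 0.003, 1.763]
contact_force: [0.9, 0.5, -1.7]
opening: 0.215
grasp_force: 39.6
clock: 51.5
eef_pos: [399.8, -327.8, 146.3]
tcp_rot: [3.141, 0.001, 1.763]
contact_force: [-0.1, 0.2, -1.8]
opening: 0.219
grasp_force: 39.6
[ 399.8435758  -327.79624727  146.32862847] [3.14057401e+00 1.23156958e-03 1.76269099e+00]
[ 1.093e-01  6.480e-02 -1.000e-04] -0.43175
[ 7.210e-02  1.046e-01 -1.000e-04] -0.43175
[ 2.180e-02  1.251e-01 -1.000e-04] -0.43175
[-3.260e-02  1.228e-01 -1.000e-04] -0.43175
```

```bash
python3 -m crank '[[0.022,0.013,0,0,0,-0.086,1],[0.044,0.026,0,0,0,-0.173,1],[0.066,0.039,0,0,0,-0.259,1],[0.087,0.052,0,0,0,-0.345,1],[0.109,0.065,0,0,0,-0.432,1]]'
python3 -m crank '[[0.014,0.021,0,0,0,-0.086,1],[0.029,0.042,0,0,0,-0.173,1],[0.043,0.063,0,0,0,-0.259,1],[0.058,0.084,0,0,0,-0.345,1],[0.072,0.1045,0,0,0,-0.432,1]]'
python3 -m crank '[[0.004,0.025,0,0,0,-0.086,1],[0.009,0.05,0,0,0,-0.173,1],[0.013,0.075,0,0,0,-0.259,1],[0.017,0.1,0,0,0,-0.345,1],[0.022,0.125,0,0,0,-0.432,1]]'
python3 -m crank '[[-0.007,0.025,0,0,0,-0.086,1],[-0.013,0.049,0,0,0,-0.173,1],[-0.02,0.074,0,0,0,-0.259,1],[-0.026,0.098,0,0,0,-0.345,1],[-0.0325,0.123,0,0,0,-0.432,1]]'
python3 -m crank '[[0,0,0,0,0,0,1],[0,0,0,0,0,0,1],[0,0,0,0,0,0,1]]'
python3 -c "
from h import *
local(570.8,150.7,32,-1.22)"
```

```text
clock: 52.0
eef_pos: [442.0, -206.9, 144.0]
tcp_rot: [-3.14, -0.003, 2.198]
contact_force: [0.5, -0.4, -1.2]
opening: 0.22
grasp_force: 39.6
clock: 52.5
eef_pos: [484.6, -87.5, 144.0]
tcp_rot: [-3.141, -0.003, 2.63]
contact_force: [-0.0, -0.5, -0.1]
opening: 0.219
grasp_force: 39.6
clock: 53.0
eef_pos: [527.1, 31.8, 143.9]
tcp_rot: [-3.141, -0.003, 3.062]
contact_force: [0.6, -0.3, -0.6]
opening: 0.221
grasp_force: 39.6
clock: 53.5
eef_pos: [569.5, 151.4, 143.6]
tcp_rot: [3.141, -0.003, -2.789]
contact_force: [0.4, -0.6, -0.8]
opening: 0.219
grasp_force: 39.6
clock: 53.8
eef_pos: [569.5, 149.9, 144.5]
tcp_rot: [3.142, -0.002, -2.794]
contact_force: [0.5, 0.5, -0.5]
opening: 0.219
grasp_force: 39.6
eef [569.5 149.9 144.5] rot [ 3.142e+00 -2.000e-03 -2.794e+00] q6 -1.66 d [-0.0018  0.0003  0.1125] az -0.003 t 53.8 op 0.22
```

```bash
python3 -m crank '[[-0.002,-0.001,0.04,0,0,-0.003,1],[-0.002,-0.001,0.08,0,0,-0.003,1],[-0.002,-0.001,0.105,0,0,-0.003,1],[-0.002,-0.001,0.112,0,0,-0.003,1],[-0.002,-0.001,0.112,0,0,-0.003,1]]'
python3 -m crank '[[0,0,0,0,0,0,1],[0,0,0,0,0,0,0.68],[0,0,0,0,0,0,0.66],[0,0,-0.001,0,0,0,0.66],[0,0,-0.01,0,0,0,0.62]]'
python3 -m crank '[[0,0,-0.04,0,0,0,0.5],[0,0,-0.08,0,0,0,0],[0,0,-0.12,0,0,0,0],[0,0,-0.16,0,0,0,0],[0,0,-0.2,0,0,0,0]]'
python3 -m crank '[[0.045,0,0,0,0,0,0],[0.09,0,0,0,0,0,0],[0.135,0,0,0,0,0,0],[0.18,0,0,0,0,0,0],[0.22,0,0,0,0,0,0]]'
python3 -m crank '[[0,-0.045,0,0,0,0,0],[0,-0.09,0,0,0,0,0],[0,-0.135,0,0,0,0,0],[0,-0.18,0,0,0,0,0],[0,-0.22,0,0,0,0,0]]'
python3 -m crank '[[0,-0.045,0,0,0,0,0],[0,-0.09,0,0,0,0,0],[0,-0.09,0,0,0,0,0]]'
python3 -c "
from h import *
f=cams.grab_frame('top');o=ortho(f,12,390,700,-110,440,1.45);cv2.imwrite('pics/final.png',o)
o=ortho(f,70,400,540,-110,90,3);m=(o.min(2)>150).astype(np.uint8);n,L,st,_=cv2.connectedComponentsWithStats(m)
for i in range(1,n):
    if st[i,4]>2000:
        ys,xs=np.nonzero(L==i);(cx,cy),s,a=cv2.minAreaRect(np.c_[xs,ys].astype(np.float32)); print('beam',540-cy/3,90-cx/3,np.array(s)/3,a)"
```

```text
clock: 54.3
eef_pos: [571.7, 149.3, 33.5]
tcp_rot: [3.141, -0.003, -2.791]
contact_force: [0.3, 1.2, -0.4]
opening: 0.22
grasp_force: 39.6
clock: 54.8
eef_pos: [572.0, 150.3, 43.2]
tcp_rot: [3.141, -0.002, -2.789]
contact_force: [0.1, -0.2, -0.2]
opening: 0.381
grasp_force: 0.0
clock: 55.3
eef_pos: [572.4, 150.4, 246.1]
tcp_rot: [-3.142, 0.001, -2.789]
contact_force: [0.6, -0.5, 0.5]
opening: 0.998
grasp_force: 0.0
clock: 55.8
eef_pos: [364.0, 74.0, 243.9]
tcp_rot: [-3.142, 0.0, -2.789]
contact_force: [0.4, -0.1, 1.0]
opening: 1.002
grasp_force: 0.0
clock: 56.3
eef_pos: [442.5, -134.1, 244.5]
tcp_rot: [-3.141, 0.001, -2.79]
contact_force: [0.2, 0.5, -0.3]
opening: 1.002
grasp_force: 0.0
clock: 56.6
eef_pos: [474.9, -220.8, 244.5]
tcp_rot: [-3.139, 0.002, -2.792]
contact_force: [0.4, -0.1, 0.2]
opening: 0.999
grasp_force: 0.0
beam 474.4300994873047 -11.9423828125 [ 23.29296366 109.1177063 ] 77.6609115600586
```

View pics/final.png

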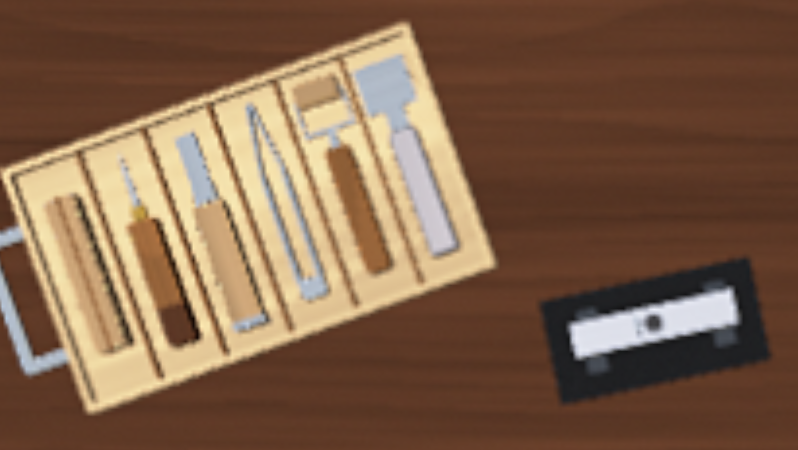

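The final view shows all six slots filled with the tips away from the robot, from the strip at (88,272) to the knife at (415,157). The gauge stands in line on the pad at (655,323). Handing in.

```bash
python3 -m crank '[[0,0,0,0,0,0,0],[0,0,0,0,0,0,0]]'; python3 -c "
from rig import sign_off
print(sign_off())"
```

```text
clock: 56.85
eef_pos: [472.6, -215.3, 243.7]
tcp_rot: [3.141, -0.0, -2.789]
contact_force: [0.3, 0.5, -0.7]
opening: 0.999
grasp_force: 0.0
the job is handed in; nothing more can be done
None
```

I handed the job in at 56.9 s, and sign-off returned no verdict: the strip was gauged and lies in slot 1, all five tools lie in slots 2–6 with tips away from the robot, and the gauge is back on its pad.

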